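# Put four mixed-up things back on their own stands

### The job

The four things on the grey board stands have been put back on the wrong ones: set each in the middle of its own stand, upright as it stands now - the sanding block on the board with two rails and lying lengthwise along them, the hole saw on the round board, the battery in the tray with a rim on all four sides, the tape measure on the plain square board. Every stand is occupied, so use a free spot on the bench on the way, and leave the glue tube and the small roll of tape where they are.

Things in the scene. Friction and masses are not known exactly. Their poses are not given: they have to be found in the camera images.
- sanding_block: Brown cork sanding block, 62 (its x) x 113 (its y) x 34 mm high, about 90 g; origin at the centre of its underside. Grasp across x. Starts lying flat on another stand, turned any way.
- hole_saw: Red hole saw standing on its teeth: cup 60 mm across and 45 mm high, with an upright steel shank 11 mm across in its centre from 45 to 79 mm height, about 190 g; origin at the centre of its underside, z up along the shank. Grasp by the shank or round the cup.
- battery: Dark grey tool battery, 50 (its x) x 60 (its y) x 62 mm high with two contact rails up to 68 mm on top, about 220 g; origin at the centre of its underside. Grasp across x.
- tape_measure: Yellow pocket tape measure standing upright, 36 mm thick (its x) x 96 mm (its y) x 68 mm high, about 260 g; origin at the centre of the underside of these overall sizes. The case fills y = -20 to +48 mm; at the -y end only the low hook of the tape sticks out. Grasp across x, on the case.
- stand_rails: Home of the sanding block: square board 150 x 150 mm with two parallel dark wooden rails along two facing edges, running along its y; the rails are 14 mm wide, 10 mm high above the board, 122 mm clear between them; the other two edges are open. 12 mm thick grey laminated board, fixed to the bench; origin at the centre of its underside, top face at z = 12 mm, z up.
- stand_round: Home of the hole saw: plain round board, 150 mm across. 12 mm thick grey laminated board, fixed to the bench; origin at the centre of its underside, top face at z = 12 mm, z up.
- stand_tray: Home of the battery: square board 150 x 150 mm with a dark wooden rim on all four sides, 14 mm wide, 10 mm high above the board, 122 x 122 mm clear inside. 12 mm thick grey laminated board, fixed to the bench; origin at the centre of its underside, top face at z = 12 mm, z up.
- stand_plain: Home of the tape measure: plain flat square board 150 x 150 mm without rail or rim, a small screw head in each corner. 12 mm thick grey laminated board, fixed to the bench; origin at the centre of its underside, top face at z = 12 mm, z up.
- glue_tube: Bystander: red and blue glue tube lying on the bench, 40 (x) x 146 (y) x 26 mm; origin at the centre of its underside. Leave it alone. The bench nearby, between it and the stands, is bare.
- tape_roll: Bystander: small black roll of tape lying flat on the bench, 53 mm across, 19 mm high; origin at the centre of its underside. Leave it alone.
Not all that is in view belongs to the job. What is shaped like the sanding_block but purple is not meant.

How it is judged:
By the outcome, as a careful person would: the job done as asked, in the order asked, and still so for the second after the job is handed in, with the robot touching nothing.
It also fails if it takes over 144 s, if anything falls off the work surface, if the arm or the gripper's body presses on something with over 40 N, if the wrist force passes 120 N, or if a joint passes its speed limit or range.

### The arm

A 6-joint arm with a two-finger parallel gripper is mounted at the origin on the work surface; the furniture and walls round the work are solid. World frame = base frame: x ahead of the robot, y to its left, z up, the work surface at z = 0. Lengths are in m, angles in rad, forces in N, time in s.
With the tool pointing down it reaches from about 0.35 to 0.725 m from the base axis. Payload 6 kg.
Tool frame: the origin (TCP) lies at the very end of the fingers, on their centre line; the grasp point (between the pads) lies 19 mm behind it (arm.grasp_offset is the distance from the TCP to the grasp point, in m); z points along the fingers, x is the direction in which the jaws open and shut, and the axes are right-handed (so a half turn about z gives the same grasp; the last joint's range is limited). The gripper opens to 85 mm and grips with 20 to 120 N. Pads are 22 mm wide; open, the fingers measure 114 mm over their backs; the gripper's body (76 mm by 85 mm) begins 54 mm behind the grasp point. The pads swing forward as they close: fully open they stand 13 mm farther back than shut.
Start: joints at [-0.876, 0.04, 0.085, 0, -1.615, -0.334], TCP at [0.212, -0.561, 0.231] pointing down, gripper open.
Joint ranges: [-2.56, 2.56], [-1.29, 2.01], [-1.08, 1.49], [-3.29, 1.98], [-2.81, -0.18], [-2.99, 2.99]. Speed limits (rad/s): [2.57, 2.57, 3.01, 3.14, 3.14, 3.14].

### API

Orientations are given as [roll, pitch, yaw] about the fixed x, y, z axes, in that order (R = Rz(yaw) Ry(pitch) Rx(roll)).
In Python, from workcell import arm gives the robot as it stands. The module is installed in compiled form; this text tells all that it offers.
- The arm moves only by the shell command python3 -m handwheel 'ROWS'. ROWS is JSON, a list of rows, each a list of 3 entries, a list of its own where there are three numbers: the shift along the tool's x, y, z in mm, then the turn, a rotation vector about the tool's x, y, z in degrees, then the opening, from 0 (shut) to 1 (fully open). In form: [[[x, y, z], [wx, wy, wz], jaw], ...]. A call has 1 to 5 rows; each row is the pose to reach, as a shift and turn from the pose commanded when the call began, along the tool's axes at that moment; what a row does not reach only later rows make up. A row lasts 1/12 s, in which the tool goes at most 41.7 mm and 7.16 degrees, less where a joint would pass 70% of its speed; a pose out of reach is approached as far as the arm can. A call with a gripper value outside its range is refused whole. The fingers move at their own pace and stop on an object; the grip force is fixed at half the most. Time passes only in rows, so rows that repeat a pose let the fingers close. It gives the time, the measured TCP pose, the force and the opening at its end, in the units of the state.
- arm.get_obs(): the state, without advancing time (a new reading comes with each control period).
- arm.grab_frame(name): name is "side" or "top"; returns the picture (384x512x3 uint8, red, green, blue); there is no depth.
- arm.camera_model(name): a dict with "fovy" (degrees; the focal length in pixels is half the picture's height over the tangent of half this angle, whatever the lens; pixels are square), "cx", "cy" (the principal point, pixels), "distortion" ([k1, k2, p1, p2, k3] as OpenCV has them; the pictures are not rectified), "world_to_cam" (4x4, takes a point from world to camera coordinates). Camera axes: x right, y down, z forward; pixel columns grow to the right and rows downward; lengths in m; the calibration is good to about 2 mm. A picture is of the moment at which its call begins. camera_model takes no time and is no camera call.
- arm.finish_job(): hands the job in, once; it reports no verdict.
Trained networks look in the newest picture that a camera, given by its name, has taken for a name from the list of things; names that differ only in an ending like _2 or _b are one class to them, and where a whole thing is asked for, a point or a joint stands for the part that bears it (a point fixed in the world has none). Each returns a list of dicts, best first, with "conf" (0 to 1); they miss things now and then, are a little off and sometimes report something else, mostly with a low value. They report only what shows in the picture. A call takes as long as a camera call. They do not tell look-alikes from the thing itself.
- arm.search_frame(camera, label): "rect" ([left, top, right, bottom] in pixels, round what is visible of it).
The state is a dict: "t": time; "q": joint angles; "qvel": joint speeds; "joint_torque": joint torques, N m; "position": TCP position; "ee_rot": TCP orientation; "ft_force": force on the tool from outside, world axes, zero at the start; "ft_torque": the same for the moment, N m; "grip_width": opening from 0.0 (shut) to 1.0 (fully open).
Only numpy, scipy, OpenCV 4.12 (cv2) and the standard library are available. Lean on these libraries where they do the work, as an engineer would, in place of code of your own. Each camera call takes 0.05 s, during which the arm holds its last target. There are 200 camera calls.

## Working session

There is one attempt and no reset: what is moved stays moved. The work goes in short steps, Python scripts to look and compute and a shell command to move; the robot and the scene stay as the last step left them, time stands still between calls to the robot, and variables do not carry over. Pictures are saved under pics/ and viewed, about 12 in all and at most 16, crops included, and the job is handed in when it is done.

```bash
mkdir -p pics
python3 - <<'E'
from workcell import arm
import cv2
o=arm.get_obs();print(o['t'],o['position'],o['ee_rot'],o['grip_width'])
for c in('top','side'):
    cv2.imwrite(f'pics/{c}0.png',arm.grab_frame(c)[:,:,::-1])
    m=arm.camera_model(c);print(c,m)
    for n in "sanding_block hole_saw battery tape_measure stand_rails stand_round stand_tray stand_plain glue_tube tape_roll".split():
        print(n,[(d['rect'],round(d['conf'],2)) for d in arm.search_frame(c,n)][:3])
E
```

```text
0.0 [ 0.21179226 -0.56102411  0.23027617] [-3.14146933e+00 -1.77582793e-03  1.93160703e+00] 1.0013700353293848
top {'fovy': 42.83463209027409, 'cx': 255.36143362077735, 'cy': 187.70790649703773, 'distortion': array([-0.02713802,  0.        ,  0.        ,  0.        ,  0.        ]), 'world_to_cam': array([[ 0.01191136, -0.99991978,  0.00430627,  0.0091324 ],
       [-0.97650402, -0.01255892, -0.2151329 ,  0.47276218],
       [ 0.21516972, -0.00164256, -0.97657529,  1.62276602],
       [ 0.        ,  0.        ,  0.        ,  1.        ]])}
sanding_block [([331.3, 225.3, 356.7, 253.8], 0.85), ([276.4, 131.1, 313.2, 153.9], 0.77)]
hole_saw [([210.6, 123.8, 225.8, 146.2], 0.56)]
battery [([137.5, 176.0, 158.8, 195.6], 0.51)]
tape_measure [([357.4, 175.5, 380.5, 187.2], 0.58), ([131.3, 159.9, 176.9, 213.1], 0.34)]
stand_rails [([197.2, 117.0, 245.3, 160.5], 0.89)]
stand_round [([273.0, 124.0, 314.8, 166.9], 0.67)]
stand_tray [([341.4, 161.0, 393.1, 207.8], 0.97)]
stand_plain [([130.2, 160.4, 180.4, 212.9], 0.68)]
glue_tube [([194.8, 210.8, 239.0, 229.1], 0.65)]
tape_roll []
side {'fovy': 
[... 252 characters left out ...]
.53613616, -0.79117802,  0.17441663],
       [ 0.36415461, -0.70248557, -0.61147808,  1.15497143],
       [ 0.        ,  0.        ,  0.        ,  1.        ]])}
sanding_block [([331.1, 152.0, 364.3, 178.0], 0.85), ([201.3, 141.3, 239.0, 172.8], 0.78)]
hole_saw [([150.6, 183.4, 173.9, 213.0], 0.58)]
battery [([144.9, 266.3, 176.5, 305.9], 0.94)]
tape_measure [([287.6, 116.9, 305.5, 143.8], 0.56)]
stand_rails [([124.0, 182.0, 199.0, 236.1], 0.58)]
stand_round [([195.9, 155.9, 245.7, 181.5], 0.88)]
stand_tray [([270.5, 118.0, 320.4, 150.6], 0.84)]
stand_plain [([120.6, 262.8, 207.9, 328.3], 0.96)]
glue_tube [([245.1, 226.3, 274.6, 271.7], 0.69)]
tape_roll [([304.8, 176.1, 324.1, 190.8], 0.79)]
```

Run:
```python
import cv2
a=cv2.imread('pics/top0.png')[100:280,110:410];cv2.imwrite('pics/t0c.png',cv2.resize(a,(800,480),interpolation=cv2.INTER_CUBIC))
a=cv2.imread('pics/side0.png')[90:340,100:400];cv2.imwrite('pics/s0c.png',cv2.resize(a,(720,600),interpolation=cv2.INTER_CUBIC))
```

```text
(no output)
```

View pics/t0c.png

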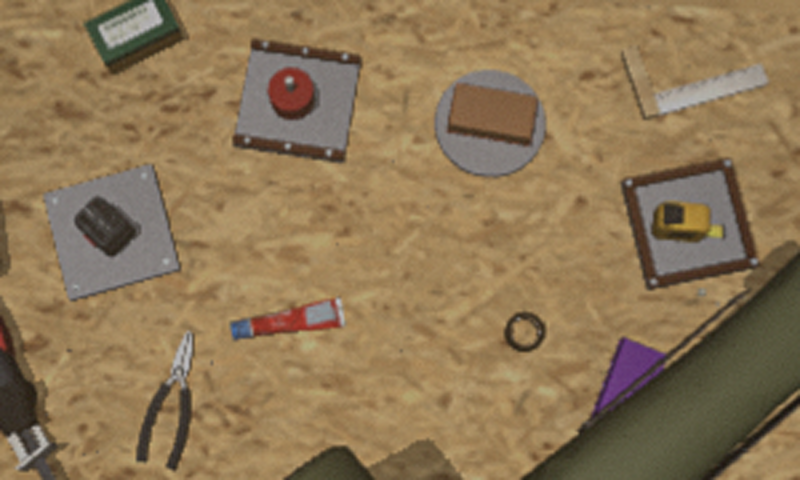

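View pics/s0c.png

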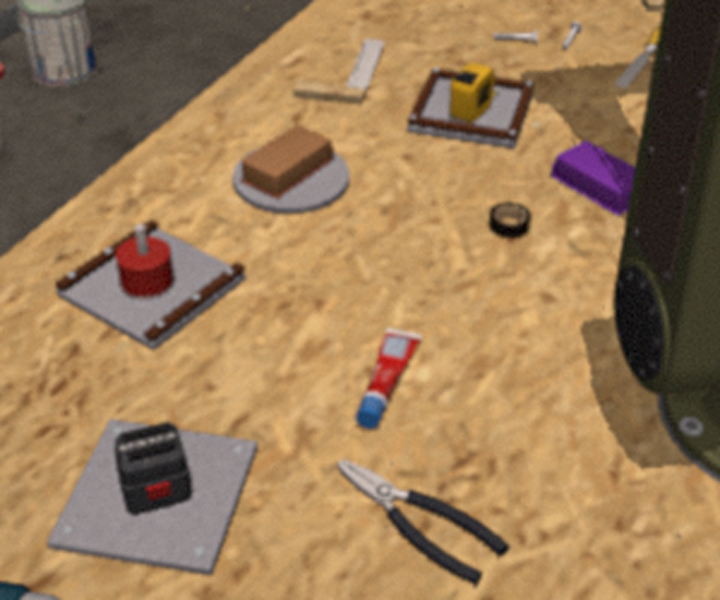

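The pictures show the saw (crop 290,95) on the rails stand and the brown block (492,110) on the round stand. The battery (107,225) is on the plain board and the tape measure (685,222), its hook pointing right, is in the tray. There are two block shapes: brown at top pixel (295,142) and purple at (344,240). The brown one fits the description; both crops already show this. The job is two swaps, so I need two buffer spots.

Next I measure on rectified planes.

```bash
cat > h.py <<'E'
import cv2,numpy as np
from workcell import arm
def P(c,pts):
    m=arm.camera_model(c);f=192/np.tan(np.radians(m['fovy']/2))
    K=np.array([[f,0,m['cx']],[0,f,m['cy']],[0,0,1]]);T=m['world_to_cam']
    return cv2.projectPoints(np.float64(pts).reshape(-1,1,3),cv2.Rodrigues(T[:3,:3])[0],T[:3,3],K,m['distortion'])[0].reshape(-1,2)
def W(c,px,z):
    m=arm.camera_model(c);f=192/np.tan(np.radians(m['fovy']/2))
    K=np.array([[f,0,m['cx']],[0,f,m['cy']],[0,0,1]]);T=m['world_to_cam']
    n=cv2.undistortPoints(np.float64(px).reshape(-1,1,2),K,m['distortion']).reshape(-1,2)
    d=np.c_[n,np.ones(len(n))]@T[:3,:3];o=-T[:3,:3].T@T[:3,3]
    return o+d*((z-o[2])/d[:,2])[:,None]
def rect(img,c,x0,y0,sx,sy,z,s):
    # picture of plane z: up=+x, left=+y, centred (x0,y0), spans sx,sy m, s px per m
    h,w=int(sx*s),int(sy*s);r,cc=np.mgrid[:h,:w]
    p=P(c,np.c_[(x0+sx/2-r/s).ravel(),(y0+sy/2-cc/s).ravel(),np.full(h*w,z)]).astype(np.float32).reshape(h,w,2)
    return cv2.remap(img,p,None,cv2.INTER_CUBIC)
def go(x,y,z,yaw):
    "tool shift/turn from present pose to TCP (x,y,z), yaw deg (pointing down, mod 180)"
    from scipy.spatial.transform import Rotation as R
    o=arm.get_obs();A=R.from_euler('xyz',o['ee_rot']);now=np.degrees(o['ee_rot'][2])
    B=min((R.from_euler('xyz',[180,0,yaw+k],degrees=True) for k in(0,180)),key=lambda b:(A.inv()*b).magnitude())
    print('shift',np.round(A.inv().apply(np.array([x,y,z])-o['position'])*1000).astype(int),'turn',np.round(np.degrees((A.inv()*B).as_rotvec()),1),'q6',round(o['q'][5],2),'t',round(o['t'],1))
E
python3 - <<'E'
from h import *
img=cv2.imread('pics/top0.png')
S=dict(rails=[221,139],round=[294,146],tray=[368,184],plain=[152,187])
tiles=[]
for k,p in S.items():
    z=.012; c=W('top',[p],z)[0];print(k,c.round(3),np.hypot(*c[:2]).round(3))
    c=c.round(2)
    t=rect(img,'top',c[0],c[1],.2,.2,z,1500);g=t.copy()
    for i in range(0,300,30):
        cv2.line(g,(i,0),(i,299),(255,255,0) if i!=150 else (0,255,255),1);cv2.line(g,(0,i),(299,i),(255,255,0) if i!=150 else (0,255,255),1)
    tiles.append(cv2.addWeighted(t,.75,g,.25,0));print(c)
cv2.imwrite('pics/stands.png',np.vstack([np.hstack(tiles[:2]),np.hstack(tiles[2:])]))
print('glue',W('top',[[194,225],[239,215]],.01).round(3),'roll',W('top',[[306,224]],.01).round(3))
# side detections cross-check
print('saw side',W('side',[[162,211]],.012).round(3),'roll',W('side',[[314,186]],.01).round(3))
E
```

```text
rails [0.658 0.14  0.012] 0.673
[0.66 0.14 0.01]
round [ 0.636 -0.121  0.012] 0.647
[ 0.64 -0.12  0.01]
tray [ 0.5   -0.381  0.012] 0.628
[ 0.5  -0.38  0.01]
plain [0.479 0.377 0.012] 0.61
[0.48 0.38 0.01]
glue [[0.347 0.225 0.01 ]
 [0.384 0.07  0.01 ]] roll [[ 0.356 -0.161  0.01 ]]
saw side [[0.654 0.156 0.012]] roll [[ 0.34  -0.146  0.01 ]]
```

View pics/stands.png

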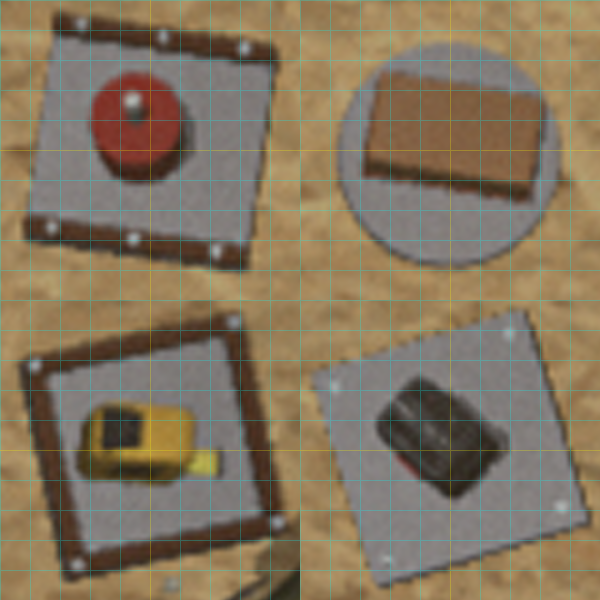

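Run:
```python
from h import *
m=arm.camera_model('top')['world_to_cam'];o=-m[:3,:3].T@m[:3,3]
def pts(c0,px,z):
    px=np.float64(px);a=np.c_[c0[0]+.1-px[:,1]/1500,c0[1]+.1-px[:,0]/1500]
    return a+(o[:2]-a)*(z-.012)/(o[2]-.012)
def show(n,p):
    print(n,p.mean(0).round(4))
    for i in range(len(p)):
        d=p[(i+1)%len(p)]-p[i];print('   len',np.hypot(*d).round(3),'ang',np.degrees(np.arctan2(d[1],d[0])).round(1))
r=(.66,.14);ro=(.64,-.12);t=(.5,-.38);b=(.48,.38)
show('rails',pts(r,[(82,23),(244,48),(215,250),(52,228)],.022))
show('round',pts(ro,[(150,153.5)],.012))
show('tray',pts(t,[(34,66),(234,22),(278,223),(78,265)],.022))
show('plain',pts(b,[(34,87),(208,33),(262,206),(87,259)],.012))
show('plainc',pts(b,[(10,78),(225,8),(290,222),(80,287)],.012))
show('shank',pts(r,[(133,101)],.091));show('cup',pts(r,[(136,117)],.057))
show('block',pts(ro,[(80,72),(245,94),(230,188),(64,163)],.046))
T=cv2.imread('pics/top0.png');S=cv2.imread('pics/side0.png')
def tile(c,im,x,y,z):
    t=rect(im,c,x,y,.12,.12,z,2500);
    for i in range(0,300,50): cv2.line(t,(i,0),(i,6),(255,255,0),1);cv2.line(t,(0,i),(6,i),(255,255,0),1)
    return t
out=[np.hstack([tile('top',T,.48,-.37,.08),tile('side',S,.48,-.37,.08)]),np.hstack([tile('top',T,.47,.38,.074),tile('side',S,.47,.38,.074)])]
cv2.imwrite('pics/obj.png',np.vstack(out))
```

```text
rails [0.6652 0.1404]
   len 0.109 ang -98.8
   len 0.135 ang 171.8
   len 0.109 ang 82.3
   len 0.137 ang -8.3
round [ 0.6377 -0.12  ]
   len 0.0 ang 0.0
tray [ 0.5017 -0.3816]
   len 0.136 ang -77.6
   len 0.136 ang -167.7
   len 0.135 ang 101.9
   len 0.135 ang 12.5
plain [0.4825 0.3815]
   len 0.121 ang -72.8
   len 0.121 ang -162.7
   len 0.122 ang 106.8
   len 0.12 ang 17.1
plainc [0.4808 0.3792]
   len 0.151 ang -72.0
   len 0.149 ang -163.1
   len 0.147 ang 107.2
   len 0.147 ang 18.5
shank [0.6653 0.145 ]
   len 0.0 ang 0.0
cup [0.6667 0.1458]
   len 0.0 ang 0.0
block [ 0.6428 -0.1203]
   len 0.109 ang -97.6
   len 0.062 ang 170.9
   len 0.11 ang 81.4
   len 0.06 ang -10.0
```

View pics/obj.png

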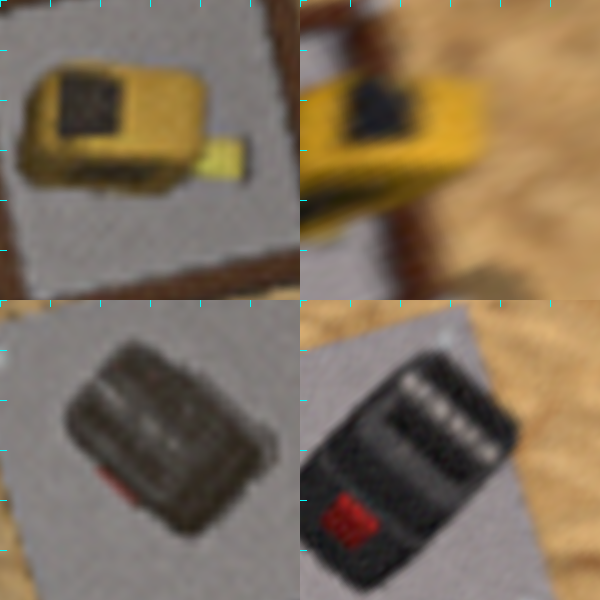

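```bash
cat > fit.py <<'E'
from h import *
from scipy.optimize import differential_evolution as DE
def fit(masks,c0,box,z0,yr=(-90,90)):
    "box: (xmin,xmax,ymin,ymax,h); masks {cam:(mask)}; silhouette IoU fit"
    s=4
    def sil(c,p,shape,off):
        a=np.radians(p[2]);R=np.array([[np.cos(a),-np.sin(a)],[np.sin(a),np.cos(a)]])
        v=np.array([[x,y] for x in box[:2] for y in box[2:4]])@R.T+p[:2]
        q=P(c,np.r_[np.c_[v,[z0]*4],np.c_[v,[z0+box[4]]*4]])-off
        m=np.zeros(shape,np.uint8);cv2.fillConvexPoly(m,cv2.convexHull(np.int32(np.round((q+.5)*s*16))),1,shift=4);return m
    B={}
    for c,m in masks.items():
        u=(P(c,[[*c0,z0+.03]])[0]-40).astype(int).clip(0);k=m[u[1]:u[1]+80,u[0]:u[0]+80]
        B[c]=(cv2.resize(k,None,fx=s,fy=s,interpolation=cv2.INTER_LINEAR)>127,u)
    def cost(p):
        e=0
        for c,(k,u) in B.items():
            g=sil(c,p,k.shape,u)>0;e+=1-(g&k).sum()/(g|k).sum()
        return e
    r=DE(cost,[(c0[0]-.03,c0[0]+.03),(c0[1]-.03,c0[1]+.03),yr],seed=1,maxiter=40,popsize=12,polish=False)
    return r.x.round(4),round(r.fun,3)
def near(m,c,p,r=28):
    u=P(c,[[*p]])[0];k=np.zeros_like(m);cv2.circle(k,tuple(int(i) for i in u),r,255,-1);m=m&k
    n,l,st,_=cv2.connectedComponentsWithStats(m);i=1+np.argmax(st[1:,4]);return np.uint8(l==i)*255
E
python3 - <<'E'
from fit import *
T=cv2.imread('pics/top0.png');S=cv2.imread('pics/side0.png')
M={}
for c,im in(('top',T),('side',S)):
    h=cv2.cvtColor(im,cv2.COLOR_BGR2HSV)
    m=np.uint8((h[...,2]<85)|((h[...,1]>120)&((h[...,0]<8)|(h[...,0]>172))))*255;M[c]=near(m,c,(.465,.385,.04),26);print((M[c]>0).sum())
for yr in((-90,0),(0,90)):print('battery',fit(M,(.465,.385),(-.025,.025,-.03,.03,.062),.012,yr))
print('top only',fit({'top':M['top']},(.465,.385),(-.025,.025,-.03,.03,.062),.012))
for c,im in(('top',T),('side',S)):
    h=cv2.cvtColor(im,cv2.COLOR_BGR2HSV)
    p=(.495,-.363,.04);b=np.uint8((h[...,1]>140)&(h[...,0]>18)&(h[...,0]<35)|(h[...,2]<60))*255
    M[c]=near(cv2.morphologyEx(b,cv2.MORPH_OPEN,np.ones((3,3))),c,p,17)
    M[c]=cv2.morphologyEx(M[c],cv2.MORPH_CLOSE,np.ones((5,5)));print((M[c]>0).sum())
print('tape case',fit(M,(.495,-.363),(-.018,.018,-.034,.034,.068),.012,(-45,45)))
E
```

```text
298
868
battery (array([  0.4815,   0.3813, -43.8725]), np.float64(0.355))
battery (array([ 0.479 ,  0.3835, 52.9661]), np.float64(0.499))Traceback (most recent call last):
  File "<stdin>", line 8, in <module>
  File "fit.py", line 20, in fit
    r=DE(cost,[(c0[0]-.03,c0[0]+.03),(c0[1]-.03,c0[1]+.03),yr],seed=1,maxiter=40,popsize=12,polish=False)
    return fun(*args, **kwargs)
    ret = solver.solve()
    next(self)
    ~~~~^^^^^^
    energy = self.func(parameters)
    return self.f(x, *self.args)
           ~~~~~~^^^^^^^^^^^^^^^
  File "fit.py", line 18, in cost
    g=sil(c,p,k.shape,u)>0;e+=1-(g&k).sum()/(g|k).sum()
      ~~~^^^^^^^^^^^^^^^
  File "fit.py", line 9, in sil
    q=P(c,np.r_[np.c_[v,[z0]*4],np.c_[v,[z0+box[4]]*4]])-off
      ~^^^^^^^^^^^^^^^^^^^^^^^^^^^^^^^^^^^^^^^^^^^^^^^^^
  File "h.py", line 4, in P
    m=arm.camera_model(c);f=192/np.tan(np.radians(m['fovy']/2))
ValueError: time passes only in moves, steps and waits
```

```bash
python3 - <<'E'
from workcell import arm
import pickle
pickle.dump({c:arm.camera_model(c) for c in('top','side')},open('cam.pkl','wb'))
E
sed -i "s/arm.camera_model(c)/CM[c]/; s/^from workcell import arm/from workcell import arm\nimport pickle;CM=pickle.load(open('cam.pkl','rb'))/" h.py
cat > m.py <<'E'
from fit import *
T=cv2.imread('pics/top0.png');S=cv2.imread('pics/side0.png')
M={};V=[]
def vis(M,c0,box,rs):
    for c,im in(('top',T),('side',S)):
        v=im.copy();cv2.drawContours(v,cv2.findContours(M[c],cv2.RETR_EXTERNAL,2)[0],-1,(255,0,255),1)
        u=P(c,[[*c0,.04]])[0].astype(int);k=cv2.resize(v[u[1]-30:u[1]+30,u[0]-30:u[0]+30],(300,300),interpolation=cv2.INTER_NEAREST)
        for p,col in zip(rs,((0,255,0),(255,255,0))):
            a=np.radians(p[2]);R=np.array([[np.cos(a),-np.sin(a)],[np.sin(a),np.cos(a)]])
            w=np.array([[box[0],box[2]],[box[0],box[3]],[box[1],box[3]],[box[1],box[2]]])@R.T+p[:2]
            for z in(.012,.012+box[4]):
                q=(P(c,np.c_[w,[z]*4])-u+30.5)*5;cv2.polylines(k,[np.int32(q)],True,col,1)
        V.append(k)
for c,im in(('top',T),('side',S)):
    h=cv2.cvtColor(im,cv2.COLOR_BGR2HSV)
    M[c]=near(np.uint8((h[...,2]<100)|((h[...,1]>120)&((h[...,0]<8)|(h[...,0]>172))))*255,c,(.475,.382,.04),26)
bx=(-.025,.025,-.03,.03,.062);rs=[]
for yr in((-90,0),(0,90)):
    for k in(M,{'top':M['top']},{'side':M['side']}):
        r=fit(k,(.475,.382),bx,.012,yr);print('battery',list(k),r)
        if len(k)==2: rs.append(r[0])
vis(M,(.475,.382),bx,rs)
for c,im in(('top',T),('side',S)):
    h=cv2.cvtColor(im,cv2.COLOR_BGR2HSV)
    p=(.495,-.363,.04);b=np.uint8((h[...,1]>140)&(h[...,0]>18)&(h[...,0]<35)|(h[...,2]<60))*255
    M[c]=near(cv2.morphologyEx(b,cv2.MORPH_OPEN,np.ones((3,3))),c,p,17)
    M[c]=cv2.morphologyEx(M[c],cv2.MORPH_CLOSE,np.ones((5,5)))
bx=(-.018,.018,-.034,.034,.068);r=fit(M,(.495,-.363),bx,.012,(-45,45));print('tape case',r)
vis(M,(.495,-.363),bx,[r[0],(.495,-.362,-3.2)])
cv2.imwrite('pics/fit.png',np.vstack([np.hstack(V[:2]),np.hstack(V[2:])]))
E
python3 m.py
```

```text
battery ['top', 'side'] (array([  0.481 ,   0.3801, -40.9553]), np.float64(0.282))
battery ['top'] (array([  0.4805,   0.3795, -38.9785]), np.float64(0.096))
battery ['side'] (array([  0.4818,   0.3806, -44.3314]), np.float64(0.16))
battery ['top', 'side'] (array([ 0.4818,  0.3803, 52.7513]), np.float64(0.437))
battery ['top'] (array([ 0.4821,  0.3784, 42.1149]), np.float64(0.178))
battery ['side'] (array([ 0.4818,  0.381 , 56.331 ]), np.float64(0.217))
tape case (array([ 0.4951, -0.365 ,  5.1378]), np.float64(0.675))
```

View pics/fit.png

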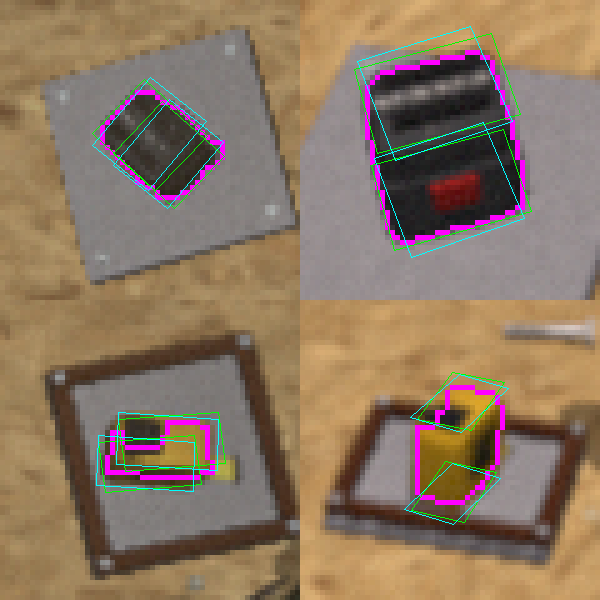

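The battery fits at (0.481, 0.380), yaw −41°. The tape case is at (0.495, −0.362), yaw −3°, the saw at (0.665, 0.145), and the block at (0.643, −0.120) with its long axis at 81.5°. I'll start with the saw.

```bash
python3 -c "
from h import *
go(.665,.145,.20,110.7)"
```

```text
shift [501 673  31] turn [-0. -0. -0.] q6 -0.33 t 1.1
```

```bash
python3 -m handwheel '[[[100,135,6],[0,0,0],1],[[100,135,6],[0,0,0],1],[[100,135,6],[0,0,0],1],[[100,135,6],[0,0,0],1],[[100,135,6],[0,0,0],1]]'
python3 -m handwheel '[[[100,135,6],[0,0,0],1],[[100,135,6],[0,0,0],1],[[100,135,6],[0,0,0],1],[[100,135,6],[0,0,0],1],[[100,135,6],[0,0,0],1]]'
python3 -m handwheel '[[[100,135,6],[0,0,0],1],[[100,135,6],[0,0,0],1],[[100,135,6],[0,0,0],1],[[100,135,6],[0,0,0],1],[[100,135,6],[0,0,0],1]]'
python3 -m handwheel '[[[100,135,6],[0,0,0],1],[[100,135,6],[0,0,0],1],[[100,135,6],[0,0,0],1],[[100,135,6],[0,0,0],1],[[100,135,6],[0,0,0],1]]'
python3 -m handwheel '[[[101,133,7],[0,0,0],0.7],[[101,133,7],[0,0,0],0.7],[[101,133,7],[0,0,0],0.6],[[101,133,7],[0,0,0],0.6],[[101,133,7],[0,0,0],0.6]]'
python3 -c "
from h import *
go(.665,.145,.063,110.7)"
```

```text
t: 1.52
position: [0.3059, -0.416, 0.2256]
ee_rot: [3.139, 0.0, 1.937]
ft_force: [-0.8, -1.5, 0.1]
grip_width: 0.996
t: 1.93
position: [0.3966, -0.2742, 0.2189]
ee_rot: [3.14, -0.001, 1.938]
ft_force: [-1.1, -0.8, -0.5]
grip_width: 1.0
t: 2.35
position: [0.487, -0.1329, 0.2121]
ee_rot: [-3.141, -0.002, 1.937]
ft_force: [-0.5, -0.5, -0.0]
grip_width: 1.001
t: 2.77
position: [0.5776, 0.0083, 0.2048]
ee_rot: [-3.139, -0.001, 1.936]
ft_force: [-1.6, -1.7, -0.6]
grip_width: 0.997
t: 3.18
position: [0.6659, 0.1502, 0.1948]
ee_rot: [-3.135, -0.001, 1.936]
ft_force: [-0.6, 0.2, -2.9]
grip_width: 0.601
shift [ -5  -2 132] turn [-0.4 -0.   0.2] q6 -1.72 t 3.2
```

```bash
python3 -m handwheel '[[[-3,0,60],[0,0,0],0.5],[[-3,0,100],[0,0,0],0.5],[[-3,0,132],[0,0,0],0.5],[[-3,0,132],[0,0,0],0.5],[[-3,0,132],[0,0,0],0.5]]'
python3 -c "
from h import *
go(.665,.145,.063,110.7)
for c in('side',): cv2.imwrite('pics/a.png',cv2.resize(arm.grab_frame(c)[140:260,100:260,::-1],None,fx=4,fy=4,interpolation=cv2.INTER_CUBIC))"
```

```text
t: 3.6
position: [0.6637, 0.1411, 0.0645]
ee_rot: [-3.134, 0.001, 1.931]
ft_force: [0.3, -1.2, 1.0]
grip_width: 0.5
shift [3 3 2] turn [-0.4  0.  -0. ] q6 -1.71 t 3.6
```

View pics/a.png

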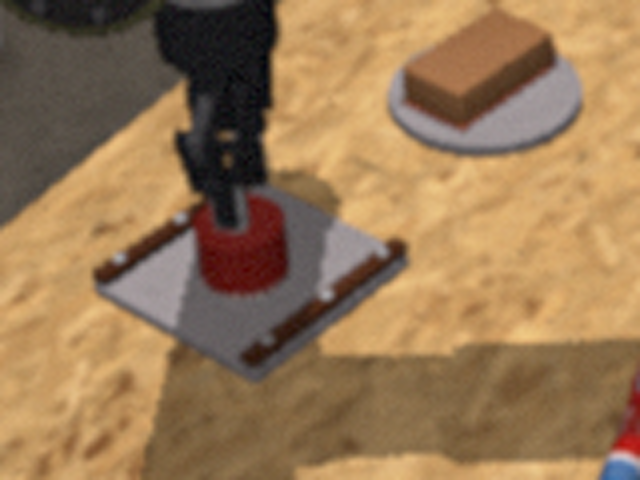

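The fingers straddle the shank (crop 240,210). I'll close and lift.

```bash
python3 -m handwheel '[[[0,0,0],[0,0,0],0],[[0,0,0],[0,0,0],0],[[0,0,0],[0,0,0],0],[[0,0,0],[0,0,0],0],[[0,0,0],[0,0,0],0]]'
python3 -m handwheel '[[[0,0,0],[0,0,0],0],[[0,0,0],[0,0,0],0],[[0,0,-20],[0,0,0],0],[[0,0,-50],[0,0,0],0],[[0,0,-80],[0,0,0],0]]'
python3 -c "
from h import *
go(.50,.0,.140,110.7)"
```

```text
t: 4.07
position: [0.6673, 0.143, 0.0721]
ee_rot: [3.136, -0.0, 1.932]
ft_force: [-0.5, 2.6, 5.4]
grip_width: 0.098
t: 4.48
position: [0.665, 0.142, 0.1488]
ee_rot: [-3.14, -0.0, 1.932]
ft_force: [0.7, 0.0, -0.9]
grip_width: 0.097
shift [ -75 -205    9] turn [-0.1 -0.  -0. ] q6 -1.71 t 4.5
```

```bash
python3 -m handwheel '[[[-75,-205,0],[0,0,0],0],[[-75,-205,0],[0,0,0],0],[[-75,-205,0],[0,0,0],0],[[-75,-205,0],[0,0,0],0],[[-75,-205,0],[0,0,0],0]]'
python3 -m handwheel '[[[0,-3,30],[0,0,0],0],[[0,-3,60],[0,0,0],0],[[0,-3,70],[0,0,0],0],[[0,-3,75],[0,0,0],0],[[0,-3,75],[0,0,0],0]]'
python3 -c "
from h import *
go(.50,.0,.055,110.7)
cv2.imwrite('pics/b.png',cv2.resize(arm.grab_frame('side')[110:260,150:350,::-1],None,fx=3,fy=3,interpolation=cv2.INTER_CUBIC))"
```

```text
t: 4.9
position: [0.5063, 0.0051, 0.1486]
ee_rot: [3.141, -0.0, 1.932]
ft_force: [0.6, -0.2, -1.3]
grip_width: 0.097
t: 5.32
position: [0.505, 0.005, 0.0731]
ee_rot: [-3.14, 0.0, 1.932]
ft_force: [-0.4, 0.1, -0.7]
grip_width: 0.093
shift [-3 -6 18] turn [-0.1  0.  -0. ] q6 -1.62 t 5.3
```

View pics/b.png

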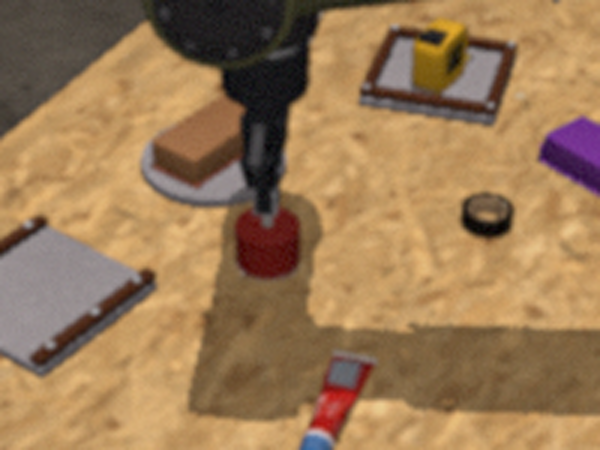

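The saw hangs upright at (265,240). I'll lower it gently.

```bash
python3 -m handwheel '[[[0,0,3],[0,0,0],0],[[0,0,6],[0,0,0],0],[[0,0,9],[0,0,0],0],[[0,0,9],[0,0,0],0],[[0,0,9],[0,0,0],0]]'
python3 -m handwheel '[[[0,0,2],[0,0,0],0],[[0,0,4],[0,0,0],0],[[0,0,4],[0,0,0],0]]'
```

```text
t: 5.78
position: [0.5051, 0.0051, 0.0643]
ee_rot: [-3.141, -0.0, 1.932]
ft_force: [0.3, -0.2, -1.0]
grip_width: 0.097
t: 6.03
position: [0.5052, 0.0051, 0.0603]
ee_rot: [3.141, 0.0, 1.932]
ft_force: [0.1, 0.2, -1.4]
grip_width: 0.101
```

```bash
python3 -m handwheel '[[[0,0,1],[0,0,0],0],[[0,0,2],[0,0,0],0],[[0,0,2],[0,0,0],0]]'
python3 -m handwheel '[[[0,0,1],[0,0,0],0],[[0,0,2],[0,0,0],0],[[0,0,2],[0,0,0],0]]'
python3 -m handwheel '[[[0,0,1],[0,0,0],0],[[0,0,1.5],[0,0,0],0],[[0,0,1.5],[0,0,0],0]]'
```

```text
t: 6.28
position: [0.5061, 0.0052, 0.0601]
ee_rot: [3.139, 0.001, 1.932]
ft_force: [-1.9, 0.6, 5.2]
grip_width: 0.101
t: 6.53
position: [0.5071, 0.0052, 0.0598]
ee_rot: [3.137, 0.002, 1.932]
ft_force: [-2.7, 0.8, 13.0]
grip_width: 0.098
t: 6.78
position: [0.5078, 0.0053, 0.0597]
ee_rot: [3.135, 0.003, 1.933]
ft_force: [-3.2, 1.7, 18.0]
grip_width: 0.096
```

```bash
python3 -m handwheel '[[[0,0,-5],[0,0,0],0],[[0,0,-5],[0,0,0],0.4],[[0,0,-5],[0,0,0],0.5],[[0,0,-5],[0,0,0],0.5],[[0,0,-5],[0,0,0],0.5]]'
python3 -m handwheel '[[[0,0,-40],[0,0,0],0.6],[[0,0,-80],[0,0,0],1],[[0,0,-120],[0,0,0],1],[[0,0,-130],[0,0,-7],1],[[0,0,-130],[0,0,-14],1]]'
python3 -c "
from h import *
go(.643,-.120,.12,171.5)"
```

```text
t: 7.2
position: [0.5047, 0.005, 0.0591]
ee_rot: [-3.14, -0.0, 1.932]
ft_force: [0.4, 0.8, 0.6]
grip_width: 0.498
t: 7.62
position: [0.5068, 0.0052, 0.1943]
ee_rot: [3.135, 0.003, 2.181]
ft_force: [0.3, 0.6, -0.7]
grip_width: 1.001
shift [-180   39   75] turn [  0.3   0.3 -46.5] q6 -1.37 t 7.6
```

```bash
python3 -m handwheel '[[[-40,9,8],[0,0,-7],1],[[-80,18,16],[0,0,-14],1],[[-120,26,24],[0,0,-21],1],[[-150,33,30],[0,0,-28],1],[[-180,39,35],[0,0,-35],1]]'
python3 -m handwheel '[[[0,0,0],[0,0,-7],1],[[0,0,0],[0,0,-11.5],1],[[0,0,0],[0,0,-11.5],1],[[0,0,0],[0,0,-11.5],1]]'
python3 -c "
from h import *
go(.643,-.120,.017,171.5)
cv2.imwrite('pics/c.png',np.hstack([cv2.resize(arm.grab_frame(c)[v:v+90,u:u+90,::-1],(400,400),interpolation=cv2.INTER_CUBIC) for c,u,v in(('top',250,100),('side',180,100))]))"
```

```text
t: 8.03
position: [0.6405, -0.1227, 0.1525]
ee_rot: [-3.141, -0.002, 2.784]
ft_force: [0.2, 0.0, 0.3]
grip_width: 0.998
t: 8.37
position: [0.6394, -0.1209, 0.1542]
ee_rot: [-3.141, -0.001, 2.976]
ft_force: [-0.6, 0.1, 0.7]
grip_width: 1.001
shift [ -3   1 137] turn [-0.  -0.1 -1. ] q6 -0.29 t 8.4
```

View pics/c.png

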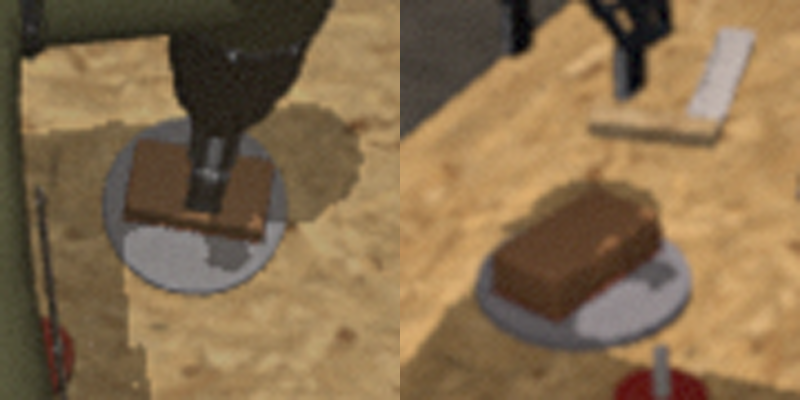

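The gripper is lined up over the block (205,190 in the crop). I'll descend and grasp.

```bash
python3 -m handwheel '[[[-3,1,40],[0,0,-1],1],[[-3,1,80],[0,0,-1],1],[[-3,1,110],[0,0,-1],1],[[-3,1,130],[0,0,-1],1],[[-3,1,138],[0,0,-1],1]]'
python3 -m handwheel '[[[0,0,0],[0,0,0],0.8],[[0,0,0],[0,0,0],0.6],[[0,0,0],[0,0,0],0.4],[[0,0,0],[0,0,0],0.4],[[0,0,0],[0,0,0],0.4]]'
python3 -m handwheel '[[[0,0,-20],[0,0,0],0.4],[[0,0,-60],[0,0,0],0.4],[[0,0,-100],[0,0,0],0.4],[[0,0,-100],[0,0,0],0.4]]'
python3 -c "
from h import *
go(.665,.1405,.117,172)"
```

```text
t: 8.88
position: [0.6403, -0.1197, 0.0126]
ee_rot: [-3.141, -0.006, 2.995]
ft_force: [-0.3, -0.2, -0.2]
grip_width: 1.0
t: 9.3
position: [0.644, -0.1201, 0.0192]
ee_rot: [3.141, 0.004, 2.996]
ft_force: [0.1, 1.2, 5.0]
grip_width: 0.715
t: 9.63
position: [0.6467, -0.1214, 0.1281]
ee_rot: [-3.141, 0.015, 2.997]
ft_force: [1.3, -0.9, 2.1]
grip_width: 0.715
shift [ 20 262  11] turn [-0.   0.9 -0.3] q6 -0.27 t 9.6
```

```bash
python3 -m handwheel '[[[10,130,0],[0,0,0],0.4],[[10,130,0],[0,0,0],0.4],[[10,130,0],[0,0,0],0.4],[[10,130,0],[0,0,0],0.4]]'
python3 -m handwheel '[[[10,130,0],[0,0,0],0.4],[[10,130,0],[0,0,0],0.4],[[10,130,0],[0,0,0],0.4],[[10,130,0],[0,0,0],0.4],[[10,130,0],[0,0,0],0.4]]'
python3 -c "
from h import *
go(.665,.1405,.030,172)
cv2.imwrite('pics/d.png',np.hstack([cv2.resize(arm.grab_frame(c)[v:v+90,u:u+90,::-1],(400,400),interpolation=cv2.INTER_CUBIC) for c,u,v in(('top',180,90),('side',120,140))]))"
```

```text
t: 9.97
position: [0.6518, 0.0154, 0.1169]
ee_rot: [3.14, 0.001, 3.0]
ft_force: [-0.2, -0.3, -0.7]
grip_width: 0.71
t: 10.38
position: [0.6603, 0.1429, 0.1164]
ee_rot: [3.141, -0.0, 3.0]
ft_force: [-0.4, -0.2, -1.9]
grip_width: 0.713
shift [-5 -2 86] turn [ 0.  -0.  -0.1] q6 -0.65 t 10.4
```

View pics/d.png

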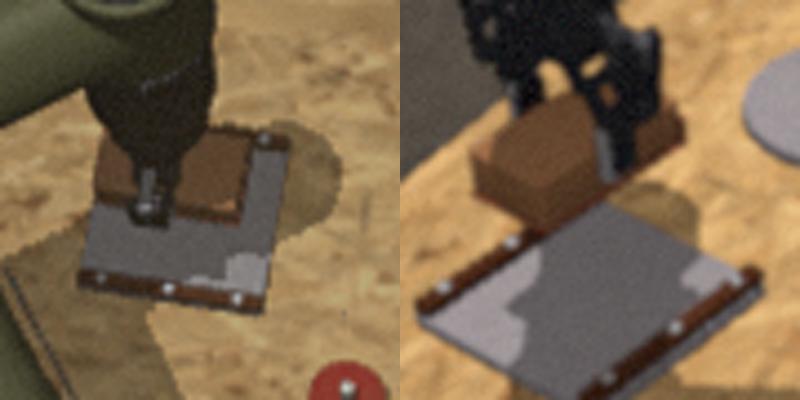

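```bash
python3 -c "
from h import *
o=arm.get_obs();print(o['position'],o['ft_force'],o['ft_torque'])
print(W('top',[[294.8,142]],.046).round(4))
f=lambda l,u,v:np.float64(l)/400*90+[u,v]
zb=o['position'][2]-.0192+.012
c=f([(98,165),(248,178),(98,200),(240,222)],180,90)
print('top face right/left',W('top',c[:2],zb+.034).round(4),'bottom front edge',W('top',c[2:],zb).round(4))
print('tcp px top,side',(P('top',[o['position']])[0]-[180,90])*400/90,(P('side',[o['position']])[0]-[120,140])*400/90)
m=cv2.imread('pics/d.png')
x,y,_=o['position'];a=o['ee_rot'][2]
for off in(-.012,0,.012):
  ax=np.array([np.cos(a),np.sin(a)]);ay=np.array([np.sin(a),-np.cos(a)])
  w=np.array([[x,y]+sx*.031*ax+(sy*.0565+off)*ay for sx,sy in((-1,-1),(-1,1),(1,1),(1,-1))])
  for z in(zb,zb+.034):
   for c,u,v,s in(('top',180,90,0),('side',120,140,400)):
    q=(P(c,np.c_[w,[z]*4])-[u,v]+.5)*400/90+[s,0];cv2.polylines(m,[np.int32(q)],True,{-.012:(255,255,0),0:(0,255,0),.012:(255,0,255)}[off],1)
cv2.imwrite('pics/d2.png',m)
"
```

```text
[0.66046565 0.13997493 0.11678365] [-0.10202957 -1.01913032 -1.15128543] [-0.09259897  0.00256431  0.00885303]
[[ 0.6397 -0.1214  0.046 ]]
top face right/left [[0.6559 0.1945 0.1436]
 [0.6471 0.0823 0.1436]] bottom front edge [[0.6399 0.1974 0.1096]
 [0.6237 0.0891 0.1096]]
tcp px top,side [173.62172843 172.0268542 ] [175.04409591 157.65606656]
```

View pics/d2.png

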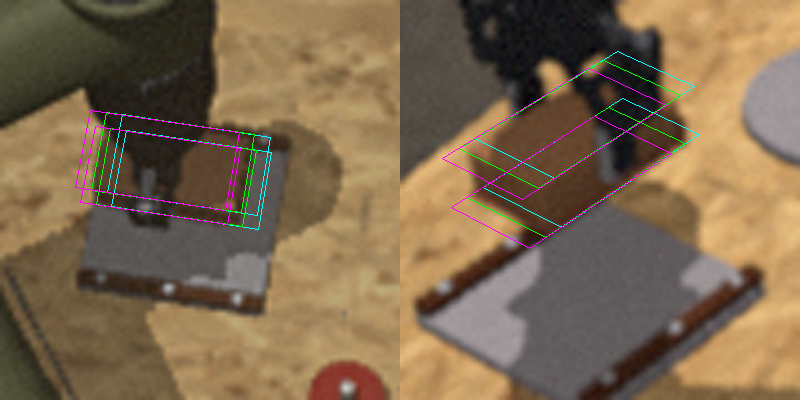

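The block is centred in the grip to within about 3 mm (green outline). I'll lower it with force checks.

```bash
python3 -m handwheel '[[[-5,0,30],[0,0,0],0.4],[[-5,0,60],[0,0,0],0.4],[[-5,0,80],[0,0,0],0.4],[[-5,0,88],[0,0,0],0.4],[[-5,0,88],[0,0,0],0.4]]'
python3 -m handwheel '[[[0,0,2],[0,0,0],0.4],[[0,0,4],[0,0,0],0.4],[[0,0,4],[0,0,0],0.4]]'
python3 -m handwheel '[[[0,0,1],[0,0,0],0.4],[[0,0,3],[0,0,0],0.4],[[0,0,3],[0,0,0],0.4]]'
```

```text
t: 10.9
position: [0.6643, 0.1373, 0.0263]
ee_rot: [-3.139, -0.004, 2.995]
ft_force: [0.4, 0.6, -0.6]
grip_width: 0.714
t: 11.15
position: [0.6663, 0.1393, 0.0265]
ee_rot: [3.14, 0.002, 2.996]
ft_force: [-0.9, 0.0, -1.0]
grip_width: 0.71
t: 11.4
position: [0.6654, 0.1393, 0.0218]
ee_rot: [3.141, 0.0, 2.996]
ft_force: [-0.0, 0.1, -1.6]
grip_width: 0.715
```

```bash
python3 -m handwheel '[[[0,0,1],[0,0,0],0.4],[[0,0,2],[0,0,0],0.4],[[0,0,2],[0,0,0],0.4]]'
python3 -m handwheel '[[[0,0,1],[0,0,0],0.4],[[0,0,2],[0,0,0],0.4],[[0,0,2],[0,0,0],0.4]]'
```

```text
t: 11.65
position: [0.6653, 0.1392, 0.0194]
ee_rot: [-3.141, -0.0, 2.996]
ft_force: [-0.3, 0.5, -1.2]
grip_width: 0.711
t: 11.9
position: [0.6657, 0.1392, 0.0192]
ee_rot: [3.142, 0.001, 2.997]
ft_force: [-3.5, -0.3, 4.8]
grip_width: 0.712
```

```bash
python3 -m handwheel '[[[0,0,-2],[0,0,0],0.8],[[0,0,-2],[0,0,0],0.88],[[0,0,-2],[0,0,0],0.88],[[0,0,-2],[0,0,0],0.88]]'
python3 -m handwheel '[[[0,0,-20],[0,0,0],0.88],[[0,0,-60],[0,0,0],0.88],[[0,0,-100],[0,0,0],0.6],[[0,0,-140],[0,0,0],0.5],[[0,0,-140],[0,0,0],0.5]]'
python3 -c "
from h import *
go(.505,.005,.16,172)"
```

```text
t: 12.23
position: [0.6655, 0.1392, 0.0196]
ee_rot: [3.142, -0.0, 2.996]
ft_force: [-0.4, -0.5, -1.6]
grip_width: 0.88
t: 12.65
position: [0.6691, 0.1393, 0.1712]
ee_rot: [3.136, 0.014, 2.996]
ft_force: [0.0, -1.0, 3.1]
grip_width: 0.505
shift [ 143 -157    8] turn [ 0.3  0.8 -0.3] q6 -0.64 t 12.7
```

```bash
python3 -m handwheel '[[[143,-157,8],[0,0,0],0.5],[[143,-157,8],[0,0,0],0.5],[[143,-157,8],[0,0,0],0.5],[[143,-157,8],[0,0,0],0.5],[[143,-157,8],[0,0,0],0.5]]'
python3 -m handwheel '[[[0,0,0],[0,0,0],0.5],[[0,0,0],[0,0,0],0.5]]'
python3 -c "
from h import *
go(.505,.005,.058,171.7)
cv2.imwrite('pics/e.png',np.hstack([cv2.resize(arm.grab_frame(c)[v:v+110,u:u+110,::-1],(400,400),interpolation=cv2.INTER_CUBIC) for c,u,v in(('top',190,100),('side',120,120))]))"
```

```text
t: 13.07
position: [0.5029, 0.0061, 0.1512]
ee_rot: [-3.141, -0.0, 2.997]
ft_force: [0.4, -0.3, 1.1]
grip_width: 0.5
t: 13.23
position: [0.5035, 0.0061, 0.1525]
ee_rot: [3.14, 0.002, 2.995]
ft_force: [-0.2, -0.7, 0.5]
grip_width: 0.5
shift [-1 -1 95] turn [ 0.1  0.1 -0.1] q6 -0.56 t 13.2
```

View pics/e.png

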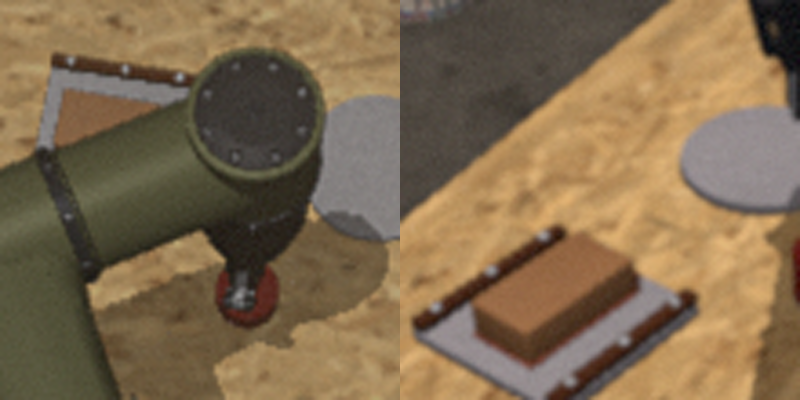

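The block lies along the rails near the middle (555,300), and the jaws are over the shank. Next I grasp the saw.

```bash
python3 -m handwheel '[[[-1,-1,40],[0,0,0],0.5],[[-1,-1,80],[0,0,0],0.5],[[-1,-1,91],[0,0,0],0.5],[[-1,-1,91],[0,0,0],0.5],[[-1,-1,91],[0,0,0],0.5]]'
python3 -m handwheel '[[[0,0,0],[0,0,0],0],[[0,0,0],[0,0,0],0],[[0,0,0],[0,0,0],0],[[0,0,0],[0,0,0],0],[[0,0,0],[0,0,0],0]]'
python3 -m handwheel '[[[0,0,0],[0,0,0],0],[[0,0,0],[0,0,0],0],[[0,0,-30],[0,0,0],0],[[0,0,-60],[0,0,0],0],[[0,0,-60],[0,0,0],0]]'
python3 -c "
from h import *
go(.638,-.120,.12,171.7)"
```

```text
t: 13.75
position: [0.5062, 0.0062, 0.0618]
ee_rot: [-3.14, 0.0, 2.997]
ft_force: [0.4, 0.4, 0.7]
grip_width: 0.494
t: 14.17
position: [0.5065, 0.0062, 0.0632]
ee_rot: [3.141, 0.003, 2.997]
ft_force: [-1.9, 0.4, 7.1]
grip_width: 0.095
t: 14.58
position: [0.5082, 0.0061, 0.1279]
ee_rot: [3.139, 0.01, 2.997]
ft_force: [1.4, -0.3, -0.2]
grip_width: 0.095
shift [-147 -106    9] turn [ 0.1  0.5 -0. ] q6 -0.56 t 14.6
```

```bash
python3 -m handwheel '[[[-147,-106,0],[0,0,0],0],[[-147,-106,0],[0,0,0],0],[[-147,-106,0],[0,0,0],0],[[-147,-106,0],[0,0,0],0],[[-147,-106,0],[0,0,0],0]]'
python3 -m handwheel '[[[0,0,20],[0,0,0],0],[[0,0,35],[0,0,0],0],[[0,0,35],[0,0,0],0],[[0,0,35],[0,0,0],0]]'
python3 -c "
from h import *
go(.638,-.120,.076,171.7)"
```

```text
t: 15.0
position: [0.6373, -0.1237, 0.1191]
ee_rot: [-3.141, -0.002, 2.994]
ft_force: [-2.1, 0.3, -2.0]
grip_width: 0.095
t: 15.33
position: [0.6348, -0.1203, 0.0849]
ee_rot: [-3.141, -0.002, 2.996]
ft_force: [0.2, -0.2, -1.1]
grip_width: 0.096
shift [-3  1  9] turn [-0.  -0.1 -0. ] q6 -0.27 t 15.3
```

```bash
python3 -m handwheel '[[[-3,0,3],[0,0,0],0],[[-3,0,6],[0,0,0],0],[[-3,0,8],[0,0,0],0],[[-3,0,8],[0,0,0],0]]'
python3 -m handwheel '[[[0,0,1],[0,0,0],0],[[0,0,2],[0,0,0],0],[[0,0,2],[0,0,0],0]]'
python3 -m handwheel '[[[0,0,1],[0,0,0],0],[[0,0,2],[0,0,0],0],[[0,0,2],[0,0,0],0]]'
```

```text
t: 15.67
position: [0.6384, -0.1203, 0.078]
ee_rot: [3.141, 0.0, 2.997]
ft_force: [0.2, -0.9, -2.2]
grip_width: 0.093
t: 15.92
position: [0.6383, -0.1205, 0.0759]
ee_rot: [3.141, -0.0, 2.996]
ft_force: [-0.1, 0.8, -1.7]
grip_width: 0.094
t: 16.17
position: [0.639, -0.1208, 0.0753]
ee_rot: [-3.141, 0.002, 2.997]
ft_force: [-0.6, 0.4, 3.9]
grip_width: 0.093
```

```bash
python3 -m handwheel '[[[0,0,-1],[0,0,0],0.3],[[0,0,-1],[0,0,0],0.5],[[0,0,-1],[0,0,0],0.5],[[0,0,-1],[0,0,0],0.5]]'
python3 -m handwheel '[[[0,0,-40],[0,0,0],0.6],[[0,0,-80],[0,0,0],1],[[0,0,-115],[0,0,0],1],[[0,0,-115],[0,0,0],1],[[0,0,-115],[0,0,0],1]]'
python3 -c "
from h import *
go(.495,-.362,.15,176.8)"
```

```text
t: 16.5
position: [0.6383, -0.1205, 0.0746]
ee_rot: [3.141, -0.001, 2.996]
ft_force: [-0.3, 0.5, -0.0]
grip_width: 0.499
t: 16.92
position: [0.6396, -0.1206, 0.1934]
ee_rot: [3.14, 0.006, 2.996]
ft_force: [-0.1, 0.3, -2.1]
grip_width: 1.0
shift [ 108 -260   42] turn [ 0.   0.3 -5.1] q6 -0.27 t 16.9
```

```bash
python3 -m handwheel '[[[54,-130,21],[0,0,0],1],[[54,-130,21],[0,0,0],1],[[54,-130,21],[0,0,0],1],[[54,-130,21],[0,0,0],1],[[54,-130,21],[0,0,0],1]]'
python3 -m handwheel '[[[54,-130,21],[0,0,-5],1],[[54,-130,21],[0,0,-5],1],[[54,-130,21],[0,0,-5],1],[[54,-130,21],[0,0,-5],1],[[54,-130,21],[0,0,-5],1]]'
python3 -c "
from h import *
go(.495,-.362,.035,176.8)
cv2.imwrite('pics/f.png',np.hstack([cv2.resize(arm.grab_frame(c)[v:v+100,u:u+100,::-1],(400,400),interpolation=cv2.INTER_CUBIC) for c,u,v in(('top',300,110),('side',240,80))]))"
```

```text
t: 17.33
position: [0.5634, -0.2442, 0.1668]
ee_rot: [3.141, -0.003, 2.992]
ft_force: [0.3, 0.8, 0.9]
grip_width: 0.999
t: 17.75
position: [0.4914, -0.3644, 0.1457]
ee_rot: [3.14, -0.003, 3.08]
ft_force: [0.8, 0.6, -0.5]
grip_width: 1.003
shift [ -4   2 111] turn [ 0.1 -0.2 -0.3] q6 0.25 t 17.8
```

View pics/f.png

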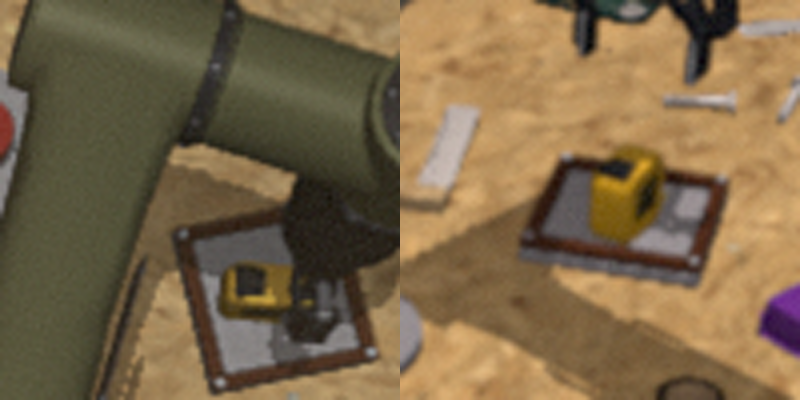

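```bash
python3 -c "
from h import *
o=arm.get_obs();x,y,z=o['position'];m=cv2.imread('pics/f.png');
for c,u,v,s in(('top',300,110,0),('side',240,80,400)):
  for sx in(-1,1):
    L=[]
    for zz in(z+.013,z+.05):
      q=(P(c,[[x+sx*.0425,y-sx*.002,zz]])[0]-[u,v]+.5)*4+[s,0];L.append(tuple(int(i) for i in q))
    cv2.line(m,*L,(0,255,0),2);cv2.circle(m,L[0],4,(0,0,255),-1)
  a=np.radians(-3.2);R=np.array([[np.cos(a),-np.sin(a)],[np.sin(a),np.cos(a)]])
  w=np.array([[-.018,-.034],[.018,-.034],[.018,.034],[-.018,.034]])@R.T+[.495,-.362]
  for zz in(.012,.08): cv2.polylines(m,[np.int32((P(c,np.c_[w,[zz]*4])-[u,v]+.5)*4+[s,0])],True,(255,255,0),1)
cv2.imwrite('pics/f2.png',m)"
```

```text
(no output)
```

View pics/f2.png

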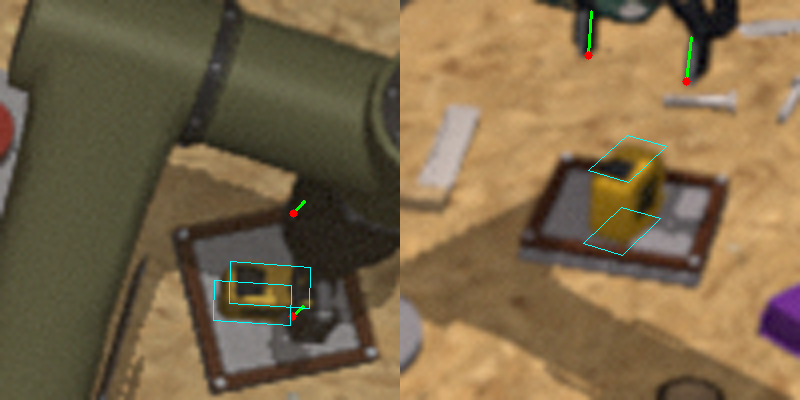

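The case matches the model box and the fingertips line up on either side of it. I'll grasp the tape measure.

```bash
python3 -m handwheel '[[[-4,1,40],[0,0,0],1],[[-4,1,80],[0,0,0],1],[[-4,1,105],[0,0,0],1],[[-4,1,112],[0,0,0],1],[[-4,1,112],[0,0,0],1]]'
python3 -m handwheel '[[[0,0,0],[0,0,0],0.7],[[0,0,0],[0,0,0],0.3],[[0,0,0],[0,0,0],0.1],[[0,0,0],[0,0,0],0.1],[[0,0,0],[0,0,0],0.1]]'
python3 -m handwheel '[[[0,0,0],[0,0,0],0.1],[[0,0,0],[0,0,0],0.1],[[0,0,-30],[0,0,0],0.1],[[0,0,-70],[0,0,0],0.1],[[0,0,-80],[0,0,0],0.1]]'
python3 -c "
from h import *
go(.50,.005,.12,176.8)"
```

```text
t: 18.27
position: [0.4972, -0.3599, 0.0334]
ee_rot: [3.14, -0.005, 3.085]
ft_force: [-0.3, 0.0, -0.1]
grip_width: 1.004
t: 18.68
position: [0.4985, -0.3619, 0.038]
ee_rot: [-3.14, 0.002, 3.084]
ft_force: [-1.8, 1.0, 6.4]
grip_width: 0.413
t: 19.1
position: [0.4998, -0.3631, 0.1227]
ee_rot: [-3.137, 0.007, 3.084]
ft_force: [1.0, -0.5, 0.0]
grip_width: 0.414
shift [ 21 367   1] turn [-0.3  0.4 -0.1] q6 0.24 t 19.1
```

```bash
python3 -m handwheel '[[[10,184,0],[0,0,0],0.1],[[10,184,0],[0,0,0],0.1],[[10,184,0],[0,0,0],0.1],[[10,184,0],[0,0,0],0.1],[[10,184,0],[0,0,0],0.1]]'
python3 -m handwheel '[[[10,184,0],[0,0,0],0.1],[[10,184,0],[0,0,0],0.1],[[10,184,0],[0,0,0],0.1],[[10,184,0],[0,0,0],0.1],[[10,184,0],[0,0,0],0.1]]'
python3 -m handwheel '[[[0,0,30],[0,0,0],0.1],[[0,0,60],[0,0,0],0.1],[[0,0,80],[0,0,0],0.1],[[0,0,86],[0,0,0],0.1],[[0,0,86],[0,0,0],0.1]]'
python3 -m handwheel '[[[0,0,2],[0,0,0],0.1],[[0,0,3],[0,0,0],0.1],[[0,0,3],[0,0,0],0.1]]'
```

```text
t: 19.52
position: [0.4985, -0.1733, 0.1158]
ee_rot: [3.14, 0.001, 3.086]
ft_force: [0.9, -1.0, -2.4]
grip_width: 0.413
t: 19.93
position: [0.499, 0.0112, 0.116]
ee_rot: [3.139, 0.001, 3.086]
ft_force: [-0.0, -0.3, -3.3]
grip_width: 0.417
t: 20.35
position: [0.4984, 0.0069, 0.0287]
ee_rot: [-3.141, -0.003, 3.084]
ft_force: [0.2, -0.1, -2.0]
grip_width: 0.413
t: 20.6
position: [0.5001, 0.0073, 0.0282]
ee_rot: [3.141, 0.002, 3.083]
ft_force: [-0.5, -0.0, -3.1]
grip_width: 0.414
```

```bash
python3 -m handwheel '[[[0,0,1],[0,0,0],0.1],[[0,0,2],[0,0,0],0.1],[[0,0,2],[0,0,0],0.1]]'
python3 -m handwheel '[[[0,0,1],[0,0,0],0.1],[[0,0,2],[0,0,0],0.1],[[0,0,2],[0,0,0],0.1]]'
```

```text
t: 20.85
position: [0.4999, 0.0072, 0.026]
ee_rot: [3.141, 0.001, 3.084]
ft_force: [-1.5, 0.6, 2.0]
grip_width: 0.415
t: 21.1
position: [0.5, 0.0072, 0.0259]
ee_rot: [-3.141, 0.002, 3.084]
ft_force: [-7.8, 1.2, 14.3]
grip_width: 0.416
```

```bash
python3 -m handwheel '[[[0,0,-3],[0,0,0],0.5],[[0,0,-3],[0,0,0],0.8],[[0,0,-3],[0,0,0],1],[[0,0,-3],[0,0,0],1],[[0,0,-3],[0,0,0],1]]'
python3 -m handwheel '[[[0,0,-40],[0,0,0],1],[[0,0,-80],[0,0,0],1],[[0,0,-120],[0,0,0],1],[[0,0,-130],[0,0,0],1],[[0,0,-130],[0,0,0],1]]'
python3 -m handwheel '[[[10,187,0],[0,0,7],1],[[10,187,0],[0,0,14],1],[[10,187,0],[0,0,21],1],[[10,187,0],[0,0,28],1],[[10,187,0],[0,0,35],1]]'
python3 -c "
from h import *
go(.481,.380,.15,139)"
```

```text
t: 21.52
position: [0.4992, 0.007, 0.0256]
ee_rot: [-3.141, -0.0, 3.084]
ft_force: [-0.7, 0.5, -0.8]
grip_width: 0.999
t: 21.93
position: [0.5013, 0.0074, 0.1606]
ee_rot: [3.139, 0.007, 3.084]
ft_force: [-0.7, 0.9, -0.3]
grip_width: 1.001
t: 22.35
position: [0.4995, 0.1964, 0.1548]
ee_rot: [-3.141, -0.001, 2.495]
ft_force: [0.3, -0.1, -0.1]
grip_width: 0.997
shift [125 135   5] turn [-0.1 -0.   4. ] q6 -1.4 t 22.4
```

```bash
python3 -m handwheel '[[[125,135,0],[0,0,4],1],[[125,135,0],[0,0,4],1],[[125,135,0],[0,0,4],1],[[125,135,0],[0,0,4],1],[[125,135,0],[0,0,4],1]]'
python3 -m handwheel '[[[0,0,0],[0,0,0],1],[[0,0,0],[0,0,0],1]]'
python3 -c "
from h import *
go(.481,.380,.035,139)
o=arm.get_obs();x,y,z=o['position'];a=o['ee_rot'][2];V=[]
for c,u,v in(('top',120,140),('side',110,230)):
  m=cv2.resize(arm.grab_frame(c)[v:v+100,u:u+100,::-1],(400,400),interpolation=cv2.INTER_CUBIC).copy()
  t=np.radians(-41);R=np.array([[np.cos(t),-np.sin(t)],[np.sin(t),np.cos(t)]])
  w=np.array([[-.025,-.03],[.025,-.03],[.025,.03],[-.025,.03]])@R.T+[.481,.380]
  for zz in(.012,.074): cv2.polylines(m,[np.int32((P(c,np.c_[w,[zz]*4])-[u,v]+.5)*4)],True,(255,255,0),1)
  for s in(-1,1):
    q=(P(c,[[x+s*.0425*np.cos(a),y+s*.0425*np.sin(a),.05]])[0]-[u,v]+.5)*4;cv2.circle(m,tuple(int(i) for i in q),4,(0,0,255),-1)
  V.append(m)
cv2.imwrite('pics/g.png',np.hstack(V))"
```

```text
t: 22.77
position: [0.4791, 0.3811, 0.1538]
ee_rot: [-3.139, -0.001, 2.434]
ft_force: [0.4, -0.9, 0.1]
grip_width: 0.999
t: 22.93
position: [0.4801, 0.3778, 0.1543]
ee_rot: [-3.139, 0.0, 2.432]
ft_force: [-0.7, -0.1, 0.9]
grip_width: 1.0
shift [  1   3 119] turn [-0.2  0.   0.4] q6 -1.7 t 22.9
```

View pics/g.png

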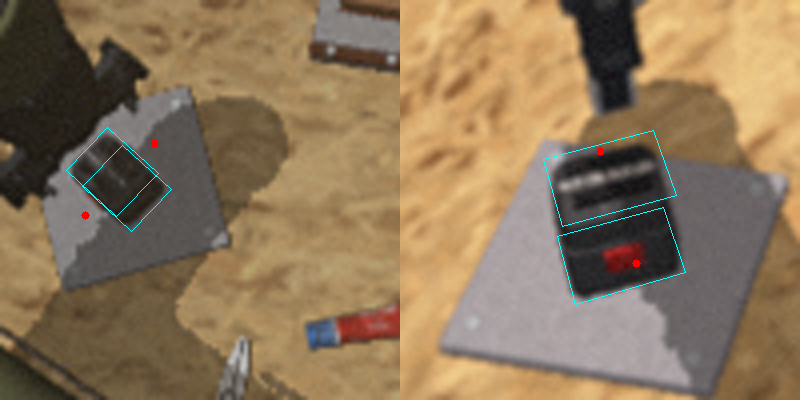

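The dots straddle the battery and centre on it. I'll grasp.

```bash
python3 -m handwheel '[[[1,2,40],[0,0,0],1],[[1,2,80],[0,0,0],1],[[1,2,110],[0,0,0],1],[[1,2,119],[0,0,0],1],[[1,2,119],[0,0,0],1]]'
python3 -m handwheel '[[[0,0,0],[0,0,0],0.8],[[0,0,0],[0,0,0],0.5],[[0,0,0],[0,0,0],0.25],[[0,0,0],[0,0,0],0.25],[[0,0,0],[0,0,0],0.25]]'
python3 -m handwheel '[[[0,0,0],[0,0,0],0.25],[[0,0,0],[0,0,0],0.25],[[0,0,-30],[0,0,0],0.25],[[0,0,-70],[0,0,0],0.25],[[0,0,-100],[0,0,0],0.25]]'
python3 -c "
from h import *
go(.502,-.3815,.12,102.4);go(.502,-.3815,.12,12.4)"
```

```text
t: 23.45
position: [0.4805, 0.3771, 0.0343]
ee_rot: [-3.136, 0.0, 2.43]
ft_force: [-0.3, -0.1, 0.8]
grip_width: 0.999
t: 23.87
position: [0.4826, 0.3809, 0.0404]
ee_rot: [3.136, 0.0, 2.431]
ft_force: [-0.2, 0.1, 7.0]
grip_width: 0.555
t: 24.28
position: [0.4814, 0.3795, 0.1399]
ee_rot: [3.14, 0.0, 2.431]
ft_force: [1.1, 0.7, -1.0]
grip_width: 0.553
shift [-512 -563   19] turn [ 0.1 -0.  36.9] q6 -1.7 t 24.3
shift [-512 -563   19] turn [  0.1   0.1 -53.1] q6 -1.7 t 24.3
```

```bash
python3 -m handwheel '[[[-128,-141,-40],[0,0,0],0.25],[[-128,-141,-40],[0,0,0],0.25],[[-128,-141,-40],[0,0,0],0.25],[[-128,-141,-40],[0,0,0],0.25],[[-128,-141,-40],[0,0,0],0.25]]'
python3 -m handwheel '[[[-128,-141,0],[0,0,0],0.25],[[-128,-141,0],[0,0,0],0.25],[[-128,-141,0],[0,0,0],0.25],[[-128,-141,0],[0,0,0],0.25],[[-128,-141,0],[0,0,0],0.25]]'
python3 -m handwheel '[[[-128,-141,0],[0,0,0],0.25],[[-128,-141,0],[0,0,0],0.25],[[-128,-141,0],[0,0,0],0.25],[[-128,-141,0],[0,0,0],0.25],[[-128,-141,0],[0,0,0],0.25]]'
python3 -m handwheel '[[[-128,-140,20],[0,0,7],0.25],[[-128,-140,20],[0,0,14],0.25],[[-128,-140,20],[0,0,21],0.25],[[-128,-140,20],[0,0,28],0.25],[[-128,-140,20],[0,0,35],0.25]]'
python3 -m handwheel '[[[0,0,0],[0,0,2],0.25],[[0,0,0],[0,0,2],0.25]]'
python3 -c "
from h import *
go(.502,-.3815,.046,102.4)"
```

```text
t: 24.7
position: [0.4861, 0.1865, 0.1788]
ee_rot: [3.14, 0.0, 2.43]
ft_force: [0.4, 0.3, -1.9]
grip_width: 0.558
t: 25.12
position: [0.4908, -0.0044, 0.1778]
ee_rot: [3.141, 0.001, 2.429]
ft_force: [0.4, 0.5, -1.7]
grip_width: 0.557
t: 25.53
position: [0.4957, -0.1949, 0.1774]
ee_rot: [3.141, 0.0, 2.429]
ft_force: [0.3, 1.0, -3.1]
grip_width: 0.557
t: 25.95
position: [0.501, -0.3846, 0.1561]
ee_rot: [-3.141, -0.001, 1.812]
ft_force: [0.7, 1.4, -0.9]
grip_width: 0.558
t: 26.12
position: [0.5013, -0.3825, 0.156]
ee_rot: [-3.14, -0.001, 1.781]
ft_force: [-0.6, 0.6, -1.7]
grip_width: 0.552
shift [  1   1 110] turn [-0.1 -0.1 -0.3] q6 -1.03 t 26.1
```

```bash
python3 -m handwheel '[[[1,0,40],[0,0,0],0.25],[[1,0,80],[0,0,0],0.25],[[1,0,105],[0,0,0],0.25],[[1,0,112],[0,0,0],0.25],[[1,0,112],[0,0,0],0.25]]'
python3 -m handwheel '[[[0,0,1],[0,0,0],0.25],[[0,0,2],[0,0,0],0.25],[[0,0,2],[0,0,0],0.25]]'
python3 -m handwheel '[[[0,0,1],[0,0,0],0.25],[[0,0,2],[0,0,0],0.25],[[0,0,2],[0,0,0],0.25]]'
```

```text
t: 26.53
position: [0.5013, -0.3792, 0.0439]
ee_rot: [-3.139, -0.002, 1.787]
ft_force: [1.4, -1.0, -1.0]
grip_width: 0.56
t: 26.78
position: [0.5029, -0.3805, 0.0449]
ee_rot: [3.139, 0.002, 1.786]
ft_force: [0.4, -0.1, -1.6]
grip_width: 0.557
t: 27.03
position: [0.5019, -0.3802, 0.041]
ee_rot: [3.141, -0.0, 1.785]
ft_force: [-0.4, 0.6, -2.5]
grip_width: 0.557
```

```bash
python3 -m handwheel '[[[0,0,1],[0,0,0],0.25],[[0,0,1.5],[0,0,0],0.25],[[0,0,1.5],[0,0,0],0.25]]'
python3 -m handwheel '[[[0,0,1],[0,0,0],0.25],[[0,0,2],[0,0,0],0.25],[[0,0,2],[0,0,0],0.25]]'
```

```text
t: 27.28
position: [0.5019, -0.3804, 0.0405]
ee_rot: [3.141, 0.001, 1.785]
ft_force: [-3.0, 3.0, 5.2]
grip_width: 0.556
t: 27.53
position: [0.5022, -0.3807, 0.0404]
ee_rot: [3.141, 0.002, 1.786]
ft_force: [-5.4, 4.3, 11.9]
grip_width: 0.55
```

```bash
python3 -m handwheel '[[[0,0,-3],[0,0,0],0.7],[[0,0,-3],[0,0,0],0.9],[[0,0,-3],[0,0,0],0.9],[[0,0,-3],[0,0,0],0.9]]'
python3 -m handwheel '[[[0,0,-40],[0,0,0],0.9],[[0,0,-80],[0,0,0],1],[[0,0,-120],[0,0,-7],1],[[0,0,-120],[0,0,-14],1],[[0,0,-120],[0,0,-21],1]]'
python3 -m handwheel '[[[0,0,0],[0,0,-7],1],[[0,0,0],[0,0,-14],1],[[0,0,0],[0,0,-21],1],[[0,0,0],[0,0,-28],1],[[0,0,0],[0,0,-35],1]]'
python3 -m handwheel '[[[0,0,0],[0,0,-7],1],[[0,0,0],[0,0,-14],1],[[0,0,0],[0,0,-18.4],1],[[0,0,0],[0,0,-18.4],1]]'
python3 -c "
from h import *
go(.4995,.007,.15,176.7)"
```

```text
t: 27.87
position: [0.5018, -0.3802, 0.0399]
ee_rot: [-3.141, -0.0, 1.785]
ft_force: [-0.4, 0.6, -0.0]
grip_width: 0.898
t: 28.28
position: [0.5032, -0.381, 0.1641]
ee_rot: [3.138, 0.005, 2.158]
ft_force: [0.2, -0.1, -1.5]
grip_width: 1.001
t: 28.7
position: [0.5018, -0.3802, 0.1598]
ee_rot: [3.142, -0.001, 2.769]
ft_force: [-0.1, -0.4, 0.6]
grip_width: 1.003
t: 29.03
position: [0.5018, -0.3802, 0.1599]
ee_rot: [3.141, -0.001, 3.086]
ft_force: [-0.1, 0.2, -0.0]
grip_width: 1.001
shift [ 24 387  10] turn [ 0.  -0.   0.1] q6 0.28 t 29.0
```

```bash
python3 -m handwheel '[[[12,194,0],[0,0,0],1],[[12,194,0],[0,0,0],1],[[12,194,0],[0,0,0],1],[[12,194,0],[0,0,0],1],[[12,194,0],[0,0,0],1]]'
python3 -m handwheel '[[[12,193,0],[0,0,0],1],[[12,193,0],[0,0,0],1],[[12,193,0],[0,0,0],1],[[12,193,0],[0,0,0],1],[[12,193,0],[0,0,0],1]]'
python3 -m handwheel '[[[0,0,40],[0,0,0],1],[[0,0,80],[0,0,0],1],[[0,0,115],[0,0,0],1],[[0,0,134],[0,0,0],1],[[0,0,134],[0,0,0],1]]'
python3 -c "
from h import *
go(.4995,.007,.026,176.7)"
```

```text
t: 29.45
position: [0.5008, -0.1832, 0.1603]
ee_rot: [3.141, 0.0, 3.082]
ft_force: [1.2, -0.7, 0.5]
grip_width: 0.999
t: 29.87
position: [0.4999, 0.0106, 0.1604]
ee_rot: [3.141, 0.0, 3.082]
ft_force: [0.2, -0.1, 0.2]
grip_width: 1.001
t: 30.28
position: [0.4968, 0.0068, 0.0209]
ee_rot: [-3.139, -0.009, 3.081]
ft_force: [-0.0, -0.5, -0.4]
grip_width: 1.001
shift [-3  0 -5] turn [-0.1 -0.5 -0.2] q6 -0.48 t 30.3
```

```bash
python3 -m handwheel '[[[0,0,-4],[0,0,0],0.7],[[0,0,-4],[0,0,0],0.3],[[0,0,-4],[0,0,0],0.1],[[0,0,-4],[0,0,0],0.1],[[0,0,-4],[0,0,0],0.1]]'
python3 -m handwheel '[[[0,0,0],[0,0,0],0.1],[[0,0,0],[0,0,0],0.1],[[0,0,-30],[0,0,0],0.1],[[0,0,-70],[0,0,0],0.1],[[0,0,-100],[0,0,0],0.1]]'
python3 -c "
from h import *
go(.478,.394,.12,197.2)"
```

```text
t: 30.7
position: [0.5013, 0.0078, 0.0326]
ee_rot: [3.141, 0.003, 3.084]
ft_force: [-2.2, 0.2, 6.6]
grip_width: 0.417
t: 31.12
position: [0.5003, 0.0073, 0.1329]
ee_rot: [3.142, 0.001, 3.083]
ft_force: [1.7, 0.0, -1.7]
grip_width: 0.411
shift [ 45 385  13] turn [ -0.    0.  -20.5] q6 -0.48 t 31.1
```

```bash
python3 -m handwheel '[[[22,192,0],[0,0,0],0.1],[[22,192,0],[0,0,0],0.1],[[22,192,0],[0,0,0],0.1],[[22,192,0],[0,0,0],0.1],[[22,192,0],[0,0,0],0.1]]'
python3 -m handwheel '[[[23,193,0],[0,0,-6],0.1],[[23,193,0],[0,0,-12],0.1],[[23,193,0],[0,0,-18],0.1],[[23,193,0],[0,0,-20.5],0.1],[[23,193,0],[0,0,-20.5],0.1]]'
python3 -m handwheel '[[[0,0,0],[0,0,0],0.1],[[0,0,0],[0,0,0],0.1]]'
python3 -c "
from h import *
go(.478,.394,.048,197.2)
o=arm.get_obs();x,y,z=o['position'];a=o['ee_rot'][2];V=[]
for c,u,v in(('top',110,140),('side',110,210)):
  m=cv2.resize(arm.grab_frame(c)[v:v+100,u:u+100,::-1],(400,400),interpolation=cv2.INTER_CUBIC).copy()
  t=a-np.pi;R=np.array([[np.cos(t),-np.sin(t)],[np.sin(t),np.cos(t)]])
  w=np.array([[-.018,-.034],[.018,-.034],[.018,.034],[-.018,.034]])@R.T+[x,y]
  for zz in(z-.032,z+.036): cv2.polylines(m,[np.int32((P(c,np.c_[w,[zz]*4])-[u,v]+.5)*4)],True,(255,255,0),1)
  V.append(m)
cv2.imwrite('pics/i.png',np.hstack(V))"
```

```text
t: 31.53
position: [0.4885, 0.2036, 0.1303]
ee_rot: [3.14, -0.0, 3.085]
ft_force: [0.9, -0.3, -2.8]
grip_width: 0.415
t: 31.95
position: [0.4765, 0.3977, 0.1297]
ee_rot: [3.141, -0.001, -2.838]
ft_force: [0.1, -0.3, -3.3]
grip_width: 0.412
t: 32.12
position: [0.4767, 0.3956, 0.1293]
ee_rot: [-3.141, -0.002, -2.84]
ft_force: [0.4, 0.2, -3.8]
grip_width: 0.412
shift [-1 -2 81] turn [-0.  -0.1  0.1] q6 -0.71 t 32.1
```

View pics/i.png

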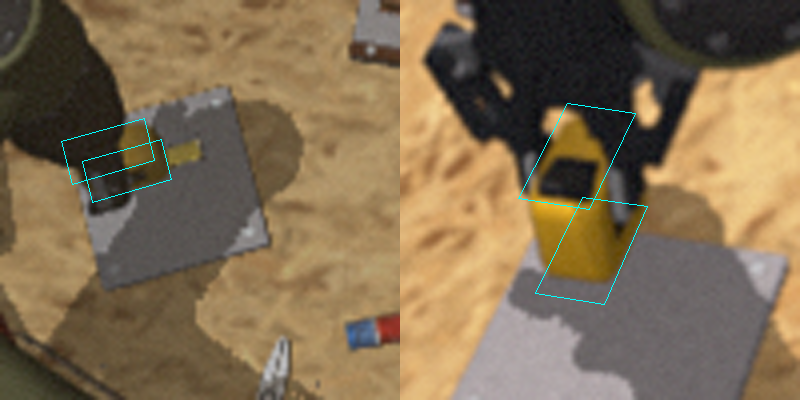

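The tape measure hangs upright, with its hook towards (190,152) over the board. I'll lower it.

```bash
python3 -m handwheel '[[[-1,-2,30],[0,0,0],0.1],[[-1,-2,60],[0,0,0],0.1],[[-1,-2,76],[0,0,0],0.1],[[-1,-2,80],[0,0,0],0.1],[[-1,-2,80],[0,0,0],0.1]]'
python3 -m handwheel '[[[0,0,1],[0,0,0],0.1],[[0,0,3],[0,0,0],0.1],[[0,0,3],[0,0,0],0.1]]'
python3 -m handwheel '[[[0,0,1],[0,0,0],0.1],[[0,0,2],[0,0,0],0.1],[[0,0,2],[0,0,0],0.1]]'
```

```text
t: 32.63
position: [0.4791, 0.3912, 0.0496]
ee_rot: [-3.14, -0.002, -2.843]
ft_force: [-0.2, 0.1, -1.5]
grip_width: 0.413
t: 32.88
position: [0.4797, 0.3933, 0.049]
ee_rot: [3.14, 0.002, -2.842]
ft_force: [0.3, -0.3, -2.8]
grip_width: 0.413
t: 33.13
position: [0.4791, 0.393, 0.0456]
ee_rot: [3.141, 0.0, -2.842]
ft_force: [-0.7, 0.6, -2.6]
grip_width: 0.411
```

```bash
python3 -m handwheel '[[[0,0,1],[0,0,0],0.1],[[0,0,2],[0,0,0],0.1],[[0,0,2],[0,0,0],0.1]]'
python3 -m handwheel '[[[0,0,1],[0,0,0],0.1],[[0,0,1.5],[0,0,0],0.1],[[0,0,1.5],[0,0,0],0.1]]'
```

```text
t: 33.38
position: [0.4793, 0.393, 0.0447]
ee_rot: [3.141, 0.001, -2.841]
ft_force: [-2.5, -1.0, 4.4]
grip_width: 0.412
t: 33.63
position: [0.4793, 0.393, 0.0446]
ee_rot: [3.142, 0.001, -2.841]
ft_force: [-6.3, -3.6, 11.1]
grip_width: 0.411
```

Contact. I'll release, rise, and back away towards −x so the camera has a clear view.

```bash
python3 -m handwheel '[[[0,0,-3],[0,0,0],0.5],[[0,0,-3],[0,0,0],0.8],[[0,0,-3],[0,0,0],0.9],[[0,0,-3],[0,0,0],0.9]]'
python3 -m handwheel '[[[0,0,-40],[0,0,0],0.9],[[0,0,-80],[0,0,0],0.9],[[0,0,-120],[0,0,0],0.9],[[0,0,-150],[0,0,0],0.9],[[0,0,-150],[0,0,0],0.9]]'
python3 -c "
from h import *
go(.28,.42,.24,197)"
```

```text
t: 33.97
position: [0.4792, 0.3929, 0.0447]
ee_rot: [3.141, 0.0, -2.842]
ft_force: [-0.0, -0.2, -1.3]
grip_width: 0.89
t: 34.38
position: [0.4816, 0.3943, 0.2038]
ee_rot: [3.136, 0.011, -2.842]
ft_force: [0.3, -0.1, 2.0]
grip_width: 0.903
shift [185  84 -38] turn [0.3 0.6 0.2] q6 -0.71 t 34.4
```

```bash
python3 -m handwheel '[[[185,84,-38],[0,0,0],0.9],[[185,84,-38],[0,0,0],0.9],[[185,84,-38],[0,0,0],0.9],[[185,84,-38],[0,0,0],0.9],[[185,84,-38],[0,0,0],0.9]]'
python3 - <<'E'
from h import *
B=dict(block=(.665,.140,-8,(-.031,.031,-.0565,.0565,.034),.012),bat=(.502,-.381,102.4,(-.025,.025,-.03,.03,.062),.012),
 tape=(.482,.3805,17.2,(-.018,.018,-.020,.048,.068),.012),saw=(.6377,-.12,0,(-.03,.03,-.03,.03,.045),.012))
im={c:arm.grab_frame(c)[:,:,::-1].copy() for c in('top','side')}
for c in im: cv2.imwrite(f'pics/end_{c}.png',im[c])
rows=[]
for c in im:
  V=[]
  for n,(x,y,yaw,b,z0) in B.items():
    u,v=(P(c,[[x,y,.03]])[0]-32).astype(int).clip(0)
    m=cv2.resize(im[c][v:v+64,u:u+64],(200,200),interpolation=cv2.INTER_CUBIC);s=200/64
    t=np.radians(yaw);R=np.array([[np.cos(t),-np.sin(t)],[np.sin(t),np.cos(t)]])
    if n=='saw': w=np.array([[x+.03*np.cos(k),y+.03*np.sin(k)] for k in np.linspace(0,6.28,24)])
    else: w=np.array([[b[0],b[2]],[b[1],b[2]],[b[1],b[3]],[b[0],b[3]]])@R.T+[x,y]
    for zz in(z0,z0+b[4]): cv2.polylines(m,[np.int32((P(c,np.c_[w,[zz]*len(w)])-[u,v]+.5)*s)],True,(255,255,0),1)
    V.append(m)
  rows.append(np.hstack(V))
cv2.imwrite('pics/end.png',np.vstack(rows))
E
```

```text
t: 34.8
position: [0.2759, 0.4182, 0.2328]
ee_rot: [3.142, -0.0, -2.842]
ft_force: [-0.7, 1.1, 0.3]
grip_width: 0.903
```

View pics/end.png

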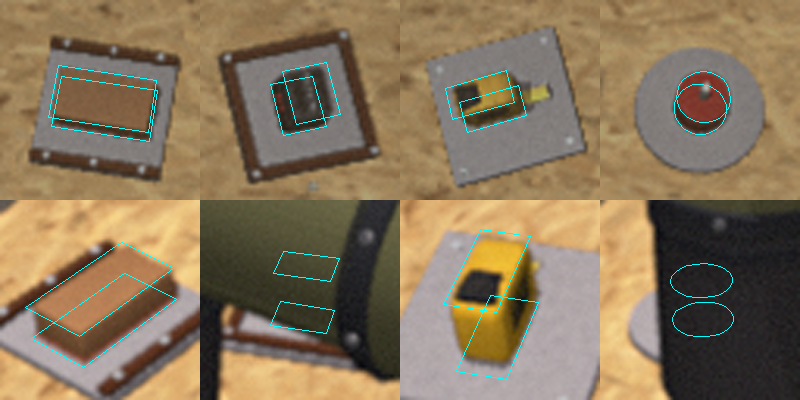

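Run:
```python
from h import *
t=np.radians(17.2);ey=np.array([-np.sin(t),np.cos(t)])
c=np.array([.482,.3805])
u,v=(P('top',[[*c,.03]])[0]-32).astype(int)
for px in((551-400,93),(530-400,92)): print(W('top',[np.array(px)/200*64+[u,v]-.5],.017).round(4))
print('expected hook end',c-.048*ey)
m=cv2.imread('pics/end_top.png');r=rect(m,'top',.482,.3805,.16,.16,.012,2500)
s=cv2.imread('pics/end_side.png');r2=rect(s,'side',.482,.3805,.16,.16,.012,2500)
for q in(r,r2):
    for a,b in((-.048,.02),(.048,.02)):
        p=[c+a*ey+k*b*np.array([np.cos(t),np.sin(t)]) for k in(-1,1)]
        p=[(int((.08-(w[1]-c[1]))*2500),int((.08-(w[0]-c[0]))*2500)) for w in p];cv2.line(q,*p,(255,255,0),1)
cv2.imwrite('pics/tp.png',np.hstack([r,r2]))
```

```text
[[0.4957 0.3286 0.017 ]]
[[0.4965 0.3523 0.017 ]]
expected hook end [0.49619399 0.33464664]
```

```bash
cat > hk.py <<'E'
from h import *
import sys
t=np.radians(17.2);ey=np.array([-np.sin(t),np.cos(t)]);ex=np.array([np.cos(t),np.sin(t)]);c=np.array([.482,.3805])
def prof(c_,im,z,off):
    "yellow-ness sampled along object y at plane z, x offset off (mm steps)"
    a=np.arange(-70,70,2)/1000.;p=P(c_,[[*(c+k*ey+off*ex),z] for k in a]).astype(np.float32)
    v=cv2.remap(im,p.reshape(1,-1,2),None,cv2.INTER_LINEAR)[0];h=cv2.cvtColor(v[None],cv2.COLOR_BGR2HSV)[0]
    return a,h[:,1]
for c_,z,off in(('top',.017,0),('top',.017,-.004),('top',.017,.004),('side',.012,0),('side',.020,0)):
    a,s=prof(c_,cv2.imread(f'pics/{sys.argv[1]}_{c_}.png'),z,off)
    print(c_,z,off,' '.join(f'{int(k*1000)}:{i}' for k,i in zip(a,s) if (k<-.03 if c_=='top' else k>.02)))
E
python3 hk.py end
```

```text
top 0.017 0 -70:12 -68:12 -66:12 -64:12 -62:14 -60:12 -58:8 -56:12 -54:30 -52:70 -50:108 -48:135 -46:140 -44:140 -42:141 -40:142 -38:143 -36:143 -34:141 -32:141
top 0.017 -0.004 -70:12 -68:12 -66:12 -64:14 -62:14 -60:12 -58:10 -56:16 -54:34 -52:64 -50:83 -48:111 -46:129 -44:124 -42:124 -40:135 -38:138 -36:137 -34:132 -32:128
top 0.017 0.004 -70:10 -68:12 -66:14 -64:12 -62:12 -60:14 -58:12 -56:11 -54:29 -52:62 -50:117 -48:141 -46:142 -44:141 -42:141 -40:140 -38:140 -36:142 -34:144 -32:144
side 0.012 0 22:219 24:212 26:211 28:214 30:222 32:197 34:147 36:73 38:23 40:16 42:15 44:16 46:14 48:15 50:15 52:14 54:15 56:15 58:17 60:14 62:14 64:14 66:14 68:14
side 0.02 0 22:219 24:222 26:213 28:214 30:214 32:211 34:212 36:225 38:205 40:156 42:68 44:17 46:9 48:12 50:13 52:14 54:13 56:14 58:17 60:15 62:14 64:13 66:14 68:13
```

The hook end and rear face both say the tape measure sits about 5 mm too far towards its hook. There is plenty of time, so I'll regrasp it and shift it 5 mm.

```bash
python3 -m handwheel '[[[-185,-84,38],[0,0,0],0.9],[[-185,-84,38],[0,0,0],0.9],[[-185,-84,38],[0,0,0],0.9],[[-185,-84,38],[0,0,0],0.9],[[-185,-84,38],[0,0,0],0.9]]'
python3 -m handwheel '[[[0,0,0],[0,0,0],0.9],[[0,0,0],[0,0,0],0.9]]'
python3 -c "
from h import *
go(.4793,.393,.047,197.2)"
```

```text
t: 35.32
position: [0.4814, 0.392, 0.1936]
ee_rot: [-3.141, -0.001, -2.842]
ft_force: [-0.1, 1.4, 0.8]
grip_width: 0.897
t: 35.48
position: [0.4808, 0.3913, 0.1917]
ee_rot: [-3.139, -0.004, -2.845]
ft_force: [0.1, 0.5, -0.1]
grip_width: 0.898
shift [  0   2 145] turn [-0.2 -0.2 -0.2] q6 -0.71 t 35.5
```

```bash
python3 -m handwheel '[[[0,1,40],[0,0,0],0.9],[[0,1,80],[0,0,0],0.9],[[0,1,115],[0,0,0],0.9],[[0,1,140],[0,0,0],0.9],[[0,1,146],[0,0,0],0.9]]'
python3 -m handwheel '[[[0,0,0],[0,0,0],0.9],[[0,0,0],[0,0,0],0.5],[[0,0,0],[0,0,0],0.1],[[0,0,0],[0,0,0],0.1],[[0,0,0],[0,0,0],0.1]]'
python3 -m handwheel '[[[0,0,0],[0,0,0],0.1],[[0,0,0],[0,0,0],0.1],[[0,0,-5],[0,0,0],0.1],[[0,0,-8],[0,0,0],0.1],[[0,0,-8],[0,0,0],0.1]]'
python3 -c "
from h import *
go(.4778,.3978,.047,197.2)"
```

```text
t: 35.9
position: [0.4761, 0.392, 0.0436]
ee_rot: [-3.138, -0.007, -2.841]
ft_force: [-0.7, -0.2, -1.1]
grip_width: 0.898
t: 36.32
position: [0.4796, 0.3948, 0.0517]
ee_rot: [3.14, 0.003, -2.841]
ft_force: [-1.1, -0.5, 4.8]
grip_width: 0.409
t: 36.73
position: [0.479, 0.394, 0.0576]
ee_rot: [3.141, 0.001, -2.842]
ft_force: [-0.7, -0.5, -2.6]
grip_width: 0.409
shift [ 0  4 11] turn [ 0.  0. -0.] q6 -0.71 t 36.7
```

```bash
python3 -m handwheel '[[[0,3,0],[0,0,0],0.1],[[0,5,0],[0,0,0],0.1],[[0,5,3],[0,0,0],0.1],[[0,5,6],[0,0,0],0.1],[[0,5,6],[0,0,0],0.1]]'
python3 -m handwheel '[[[0,0,1],[0,0,0],0.1],[[0,0,1.5],[0,0,0],0.1],[[0,0,1.5],[0,0,0],0.1]]'
python3 -m handwheel '[[[0,0,1],[0,0,0],0.1],[[0,0,1.5],[0,0,0],0.1],[[0,0,1.5],[0,0,0],0.1]]'
```

```text
t: 37.15
position: [0.4775, 0.3989, 0.0518]
ee_rot: [3.141, 0.001, -2.841]
ft_force: [-2.8, -0.8, 3.8]
grip_width: 0.408
t: 37.4
position: [0.4775, 0.3989, 0.0517]
ee_rot: [3.141, 0.001, -2.841]
ft_force: [-6.1, -1.5, 9.9]
grip_width: 0.409
t: 37.65
position: [0.4775, 0.3989, 0.0517]
ee_rot: [3.141, 0.002, -2.841]
ft_force: [-9.2, -3.3, 16.6]
grip_width: 0.411
```

```bash
python3 -m handwheel '[[[0,0,-4],[0,0,0],0.5],[[0,0,-4],[0,0,0],0.8],[[0,0,-4],[0,0,0],0.9],[[0,0,-4],[0,0,0],0.9]]'
python3 -m handwheel '[[[0,0,-40],[0,0,0],0.9],[[0,0,-80],[0,0,0],0.9],[[0,0,-120],[0,0,0],0.9],[[0,0,-150],[0,0,0],0.9],[[0,0,-150],[0,0,0],0.9]]'
python3 -m handwheel '[[[185,84,-38],[0,0,0],0.9],[[185,84,-38],[0,0,0],0.9],[[185,84,-38],[0,0,0],0.9],[[185,84,-38],[0,0,0],0.9],[[185,84,-38],[0,0,0],0.9]]'
python3 -c "
from h import *
for c in('top','side'):
  cv2.imwrite(f'pics/fin_{c}.png',arm.grab_frame(c)[:,:,::-1])
  a=cv2.imread(f'pics/end_{c}.png').astype(int);b=cv2.imread(f'pics/fin_{c}.png').astype(int)
  d=np.uint8((abs(a-b).max(2)>60))*255;n,l,s,_=cv2.connectedComponentsWithStats(d);print(c,[list(r) for r in s[1:] if r[4]>8])
for n,z in(('sanding_block',.04),('hole_saw',.04),('battery',.06),('tape_measure',.05),('glue_tube',.01),('tape_roll',.01)):
  print(n,[(W('top',[[(r['rect'][0]+r['rect'][2])/2,(r['rect'][1]+r['rect'][3])/2]],z)[0,:2].round(3),round(r['conf'],2)) for r in arm.search_frame('top',n)][:2])
"
python3 hk.py fin
```

```text
t: 37.98
position: [0.4774, 0.3984, 0.0514]
ee_rot: [-3.141, -0.0, -2.842]
ft_force: [-0.6, -0.2, -0.7]
grip_width: 0.891
t: 38.4
position: [0.4797, 0.3999, 0.2105]
ee_rot: [3.136, 0.011, -2.842]
ft_force: [0.3, -0.1, 1.2]
grip_width: 0.901
t: 38.82
position: [0.2742, 0.4239, 0.2396]
ee_rot: [-3.141, -0.0, -2.842]
ft_force: [0.1, 1.3, 0.7]
grip_width: 0.901
top [[np.int32(76), np.int32(196), np.int32(7), np.int32(3), np.int32(10)], [np.int32(97), np.int32(205), np.int32(4), np.int32(5), np.int32(10)], [np.int32(108), np.int32(209), np.int32(5), np.int32(6), np.int32(14)], [np.int32(116), np.int32(221), np.int32(4), np.int32(9), np.int32(20)], [np.int32(82), np.int32(222), np.int32(6), np.int32(9), np.int32(10)], [np.int32(117), np.int32(232), np.int32(3), np.int32(5), np.int32(9)], [np.int32(81), np.int32(246), np.int32(49), np.int32(56), np.int32(199)], [np.int32(319), np.int32(327), np.int32(11), np.int32(57), np.int32(109)], [np.int32(67), np.int32(334), np.int32(7), np.int32(6), np.int32(16)], [np.int32(87), np.int32(335), np.int32(9), np.int32(2), np.int32(9)], [np.int32(48), np
[... 2990 characters left out ...]
-40:144 -38:144 -36:144 -34:142 -32:141
top 0.017 -0.004 -70:10 -68:12 -66:14 -64:12 -62:10 -60:12 -58:14 -56:12 -54:10 -52:10 -50:13 -48:33 -46:66 -44:113 -42:131 -40:137 -38:139 -36:135 -34:131 -32:129
top 0.017 0.004 -70:8 -68:10 -66:12 -64:10 -62:8 -60:12 -58:12 -56:10 -54:10 -52:10 -50:25 -48:54 -46:91 -44:115 -42:134 -40:139 -38:142 -36:145 -34:142 -32:138
side 0.012 0 22:221 24:216 26:211 28:212 30:232 32:224 34:220 36:222 38:173 40:100 42:32 44:12 46:13 48:13 50:14 52:14 54:16 56:15 58:15 60:15 62:14 64:14 66:13 68:14
side 0.02 0 22:210 24:215 26:216 28:212 30:213 32:218 34:214 36:214 38:211 40:212 42:214 44:172 46:103 48:33 50:13 52:13 54:13 56:13 58:13 60:14 62:14 64:14 66:16 68:12
```

```bash
python3 -c "
from workcell import arm
print(arm.finish_job(),arm.get_obs()['t'])"
```

```text
the job is handed in; nothing more can be done
the job is handed in; nothing more can be done
```

All four things are back on their own stands, and I handed the job in at about 39 s of the 144 s allowed. Nothing in the last checks suggests a failure, but I could not confirm everything.

I swapped the pairs through one free bench spot near (0.50, 0.00): first the saw and the block, then the tape measure and the battery. The order finished was block, saw, battery, tape measure. The purple look-alike was left alone.

**Placement:** In the last overlay from above, the block lies along the rails, the saw is upright and the battery sits square in the tray. All three looked within about 2–3 mm of centre. The tape measure was about 5 mm off along its length, so I regrasped and shifted it. Its hook then measured within 2 mm of its target.

**Forces:** Every set-down was felt as light contact, and no reading passed about 20 N. The arm was clear of everything at the end.

**Checks that disagreed or were missing:**
- **Detector vs overlay:** the detector put the block 8 mm and the battery about 12 mm from where the overlay did. I trusted the overlay, because detector boxes include visible sides.
- **Side camera:** the arm hid the battery and saw from the side camera at the end, so those two were checked from above only.
- **Tape roll:** the detector never found it from above. I never went near it, and the glue tube stayed where it was.
- **Final pictures:** I had used all 16 viewings, so after the tape measure's shift I checked its position by numbers only.

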